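# Log a drug delivery on the clamped tag reader and put it into stock

## Robot

A 6-joint arm with a two-finger parallel gripper is mounted at the origin on the work surface. World frame = base frame: x ahead of the robot, y to its left, z up, the work surface at z = 0. Lengths are in m, angles in rad, forces in N, time in s.
With the tool pointing down it reaches from about 0.4 to 0.825 m from the base axis. Payload 7 kg.
Tool frame: the origin (TCP) lies midway between the tips of the shut fingers; the grasp point (between the pads) lies grip_point_offset behind it (grip_point_offset is the distance from the TCP to the grasp point, in m); z points along the fingers, y is the direction in which the jaws open and shut (so a half turn about z gives the same grasp; the last joint's range is limited). The gripper opens to 85 mm and grips with 20 to 120 N. Pads are 22 mm wide; open, the fingers measure 114 mm over their backs; the gripper's body (76 mm by 85 mm) begins 54 mm behind the grasp point. The pads swing forward as they close: fully open they stand 13 mm farther back than shut.
Start: joints at [1.487, 0.359, 0.012, 0, -1.224, -0.288], TCP at [0.245, 0.629, 0.231] pointing down, gripper open.
Joint ranges: [-3.07, 3.07], [-1.43, 2.12], [-1.02, 1.25], [-3.03, 1.67], [-3.05, -0], [-3.03, 3.03]. Speed limits (rad/s): [2.39, 2.39, 3.01, 3.14, 3.14, 3.14].

## Interface

Orientations are given as a rotation vector (axis times angle).
In Python, from station import get_state, read_camera, camera_params, sign_off, grip_point_offset gives the robot as it stands.
- The arm moves only by the tool play_rows, never from a script. Its argument "rows" is text: rows parted by semicolons, each of 5 numbers parted by spaces: the closure, from -1 (fully open) to 1 (shut), then the shift along the tool's x, y, z in m, then the turn about the tool's z in rad. A call has 1 to 8 rows; each row is the pose to reach, as a shift and turn from the pose measured when the call began, along the tool's axes at that moment; what a row does not reach only later rows make up. A row lasts 1/8 s, in which the tool goes at most 62.5 mm and 10.7 degrees, less where a joint would pass 70% of its speed; a pose out of reach is approached as far as the arm can. A call with a gripper value outside its range is refused whole. The fingers move at their own pace and stop on an object; "force" is the grip in N (left out, the last holds). Time passes only in rows, so rows that repeat a pose let the fingers close. It gives the time, the measured TCP pose, the force and the opening at its end, in the units of the state.
- get_state(): the state, without advancing time (a new reading comes with each control period).
- read_camera(name): name is "scene" or "side" or "wrist"; returns the picture (384x512x3 uint8, red, green, blue); there is no depth.
- camera_params(name): a dict with "camera_matrix" (3x3 intrinsics, pixels), "rvec" (rotation vector, rad) and "tvec" (3), from world to camera coordinates, as OpenCV has them; the wrist camera has in their place "hand_eye" (4x4, takes a point from camera to tool coordinates, whose origin is the TCP and whose axes are the flange's). Camera axes: x right, y down, z forward; pixel columns grow to the right and rows downward; lengths in m; the calibration is good to about 2 mm. The wrist camera is an equidistant fisheye: a pixel r from the principal point sees the ray r / f radians off the axis. A picture is of the moment at which its call begins: read the wrist's pose just before it. camera_params takes no time and is no camera call.
- sign_off(): hands the job in, once; it reports no verdict.
The state is a dict: "clock": time; "joint_pos": joint angles; "qvel": joint speeds; "effort": joint torques, N m; "position": TCP position; "tool_rot": TCP orientation; "wrist_force": force on the tool from outside, world axes, zero at the start; "wrist_torque": the same for the moment, N m; "grip_width": opening from 0.0 (shut) to 1.0 (fully open).
Only numpy, scipy, OpenCV 4.12 (cv2) and the standard library are available. Lean on these libraries where they do the work, as an engineer would, in place of code of your own. Each camera call takes 0.05 s, during which the arm holds its last target.

## Task

Log this drug delivery and put it into stock. Free the wing knob of the pistol-grip tag reader, slide its carriage right up to the stop beside the reading tray and clamp it tight there; with every delivered carton (two or three of them) lying in the reading tray, squeeze the trigger right in for a good second and let it go. Then free the knob again, run the reader right back to the far end of its rail and clamp it tight, and move all the cartons into the grey stock bin, without disturbing the bottle, the canister or the clipboard.

Things in the scene. Friction and masses are not known exactly. Their poses are not given: they have to be found in the camera images.
- tray (a point): Centre of the floor of the fixed white reading tray, 12 mm above the bench. Open tray, inside 120 mm (x) by 270 mm (y), rim 11 mm above the floor. x level, roughly away from the robot; y level, along the rail towards the reader; z up.
- stop_face (a point): Middle of the carriage stop's face: a steel block on the rail between tray and carriage, 56 mm wide, 20 mm high. Axes as the tray's. The tray's centre is 185 mm to -y of it. The rail (44 mm wide, top 10 mm below this point) runs on to +y. With the carriage at the stop the front of the reader's head is 15 mm to -y of this point.
- carriage (a joint): Slide of the black carriage that bears the reader and the wing knob: 0 = against the end plate at the far end of the rail, 100 mm short of the stop; 0.100 = against the stop. It moves along the tray's -y. Clamped it withstands over 40 N; with the knob loosened it slides with 2 to 4 N. About 0.8 kg; it may be pulled along by the wing knob held in the fingers.
- clamp_knob (a joint): Wing knob of the carriage clamp, on top of the carriage behind the reader, vertical axis. 0 = fully tight (end of thread); grows anticlockwise seen from above = loosening; 1.4 = loose end. The carriage is free above 0.65, held firmly below 0.5; tight means below 0.25. It turns stiffly (0.12 N m, up to 0.25 as it bites) and stays where left.
- knob_grip (a point): Point on the knob's axis at the height to grip, 87 mm above the bench. Turns with the knob: z up, y along the wing. The wing is 46 mm long (y), 11 mm thick (x), 22 mm high (its middle 3 mm above this point): pinch it across x from above. It is 55 mm behind the rear of the reader's head; the carriage's top lies 32 mm below this point.
- reader (a point): Pistol-grip tag reader lying on its side in a cradle on the carriage; this point = middle of its head, 88 mm above the bench, axes as the tray's. Head 60 (x) x 110 (y) x 56 mm (z). The grip, 30 mm thick (y) and 28 mm high, sticks out level from the head's -x side to x = -126 mm, centred at y = 23 mm; 60 mm free below it.
- trigger (a joint): Trigger of the reader along the tray side of its grip, 46 mm long, 10 mm thick, 18 mm high, hinged at the end next to the head. 0 = released (rests splayed 0.25 rad away from the grip), 0.25 = squeezed right in. Springs back by itself: 1.5 N at its tip starts it, 4 N holds it in.
- squeeze (a point): Where to put the middle between the fingertips to squeeze the trigger from above, closing along y. On the reader, axes as the tray's, 88 mm above the bench. The grip's back is 21 mm to +y; the trigger's outer face is about 31 mm to -y at rest and 22 mm when squeezed; the head begins 36 mm to +x; the grip runs on 60 mm to -x.
- carton_long: Drug carton of white card with a grey printed band, 84 x 40 x 28 mm (x, y, z), origin at its centre, about 70 g. None when absent.
- carton_square: Drug carton as above, 62 x 50 x 36 mm (x, y, z), origin at its centre, about 90 g. None when absent.
- carton_flat: Drug carton as above, 74 x 55 x 24 mm (x, y, z), origin at its centre, about 60 g. None when absent.
- bin_floor (a point): Centre of the inner floor of the fixed grey stock bin, 4 mm above the bench. Inside 210 mm (x) by 130 mm (y), walls 55 mm high above the floor and 4 mm thick. z up.
- amber_bottle: Amber glass bottle with white cap, 52 mm across, 100 mm tall, standing on the bench beyond the tray; origin under its centre. Leave alone.
- filter_canister: Black charcoal filter canister with a white label, 72 mm across, 122 mm tall, standing on the bench beyond the rail; origin under its centre. Leave alone.
- clipboard: Black clipboard with paper, 310 x 225 mm, lying on the bench at the left; origin under its centre. Leave alone.
Not all that is in view belongs to the job. Leave any blue or yellow look-alike of the carton_square alone.

How it is judged:
By the outcome, as a careful person would: the job done as asked, in the order asked, and still so for the second after the job is handed in, with the robot touching nothing.
Of carton_long, carton_square, carton_flat only 2 to 3 are there at a start; the rules pass over those that are not, and their reading is None.
At some moment in a run one of carton_long, carton_square, carton_flat may be knocked a few centimetres aside while the robot is not near it.
Once in a run the grip may slacken for a moment while it holds something.
It also fails if it takes over 208 s, if anything falls off the work surface, if the arm or the gripper's body presses on something with over 40 N, if the wrist force passes 120 N, or if a joint passes its speed limit or range.

## Working session

There is one attempt and no reset: what is moved stays moved. The work goes in short steps, Python scripts to look and compute and a tool call to move; the robot and the scene stay as the last step left them, time stands still between calls to the robot, and variables do not carry over. Pictures are saved under pics/ and viewed, and the job is handed in when it is done.

Besides the shell and the picture viewer there is one more tool, called after "Emit:" as name(argument=value, ...) on one line, values as JSON. play_rows: Moves the arm, as the interface text tells. Its arguments: {"type":"object","properties":{"rows":{"type":"string"},"force":{"type":"number"}},"required":["rows"]}

```bash
ls; mkdir -p pics; python3 - <<'E'
from station import *
import cv2, numpy as np
print(get_state()); print(grip_point_offset if not callable(grip_point_offset) else grip_point_offset())
for n in ["scene","side","wrist"]:
    im=read_camera(n); cv2.imwrite(f"pics/{n}0.png",cv2.cvtColor(im,cv2.COLOR_RGB2BGR)); print(n,camera_params(n))
E
```

```text
pics
{'clock': 0.0, 'joint_pos': array([ 1.48707347e+00,  3.59396581e-01,  1.10767926e-02, -3.73034224e-04,
       -1.22411273e+00, -2.88086544e-01]), 'qvel': array([-0.00020004,  0.00214987, -0.00080486, -0.00050045,  0.0001985 ,
       -0.00177512]), 'effort': array([-2.57445572e-04, -5.83315229e+01,  2.93412942e+01,  6.93618715e+00,
       -5.95532954e-03, -1.15918317e-05]), 'position': array([0.24507908, 0.62841928, 0.2303611 ]), 'tool_rot': array([ 3.08578957e+00, -5.80567091e-01, -2.85747625e-04]), 'wrist_force': array([-0.4505984 ,  0.3801081 ,  0.62620939]), 'wrist_torque': array([ 0.00415359,  0.03322116, -0.05918603]), 'grip_width': 0.9998121476401066}
0.0187
scene {'camera_matrix': array([[486.3651388 ,   0.        , 246.72214761],
       [  0.        , 486.3651388 , 187.55996115],
       [  0.        ,   0.        ,   1.        ]]), 'rvec': array([ 1.97665535,  0.84987593, -0.45986741]), 'tvec': array([-0.44412229, -0.07447943,  1.84173753])}
side {'camera_matrix': array([[445.01144626,   0.        , 253.82956005],
       [  0.        , 445.01144626, 188.93694331],
       [  0.        ,   0.        ,   1.        ]]), 'rvec': array([ 2.36583104, -0.70417793,  0.26836489]), 'tvec': array([-0.36620291,  0.32316681,  1.39373679])}
wrist {'camera_matrix': array([[297.31863964,   0.        , 254.31412706],
       [  0.        , 297.31863964, 189.95898496],
       [  0.        ,   0.        ,   1.        ]]), 'hand_eye': array([[ 8.64072939e-04, -9.61195481e-01, -2.75866817e-01,
         7.03902990e-02],
       [ 9.99999381e-01,  1.02387831e-03, -4.35263648e-04,
        -4.35579422e-05],
       [ 7.00827501e-04, -2.75866271e-01,  9.61195771e-01,
        -1.42382102e-01],
       [ 0.00000000e+00,  0.00000000e+00,  0.00000000e+00,
         1.00000000e+00]])}
```

View pics/scene0.png

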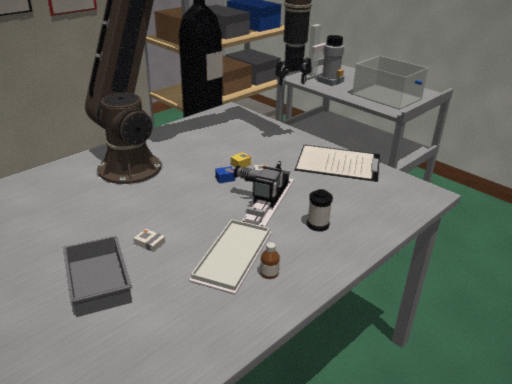

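View pics/side0.png

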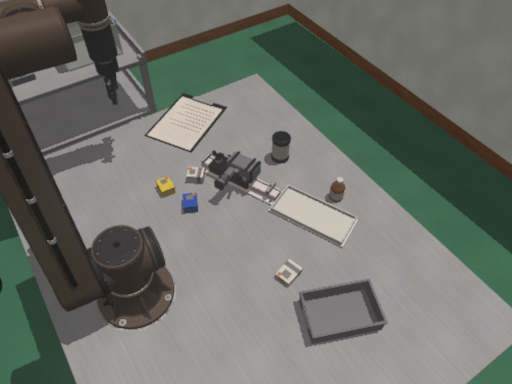

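View pics/wrist0.png

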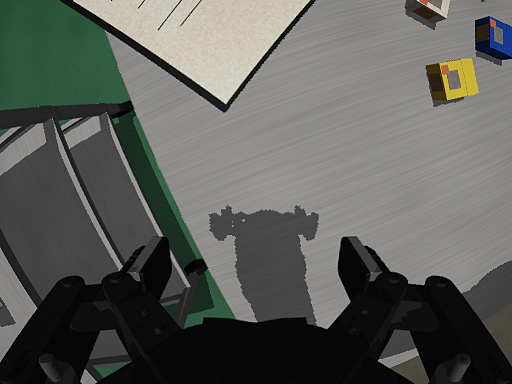

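The tray is empty. One white carton lies near the bin (side 289,272) and another behind the reader (side 195,174), along with yellow and blue look-alikes. I'll enlarge the relevant parts.

```bash
cat > h.py <<'E'
from station import *
import cv2, numpy as np
from scipy.spatial.transform import Rotation as R
def P(n):
    p=camera_params(n); return p
def ray(n,uv,st=None):
    p=P(n);K=p["camera_matrix"];u,v=uv
    if n!="wrist":
        M=R.from_rotvec(p["rvec"]).as_matrix();d=M.T@np.array([(u-K[0,2])/K[0,0],(v-K[1,2])/K[1,1],1]);return -M.T@p["tvec"],d/np.linalg.norm(d)
    st=st or get_state();x=(u-K[0,2])/K[0,0];y=(v-K[1,2])/K[1,1];r=np.hypot(x,y)
    d=np.array([x/r*np.sin(r),y/r*np.sin(r),np.cos(r)]) if r>1e-9 else np.array([0,0,1.])
    H=p["hand_eye"];T=R.from_rotvec(st["tool_rot"]).as_matrix()
    return st["position"]+T@H[:3,3],T@H[:3,:3]@d
def on(n,uv,z,st=None):
    o,d=ray(n,uv,st);return o+d*(z-o[2])/d[2]
def proj(n,X,st=None):
    p=P(n);K=p["camera_matrix"];X=np.asarray(X,float)
    if n!="wrist":
        c=R.from_rotvec(p["rvec"]).as_matrix()@X+p["tvec"];return K[:2,:2]@(c[:2]/c[2])+K[:2,2]
    st=st or get_state();H=p["hand_eye"];T=R.from_rotvec(st["tool_rot"]).as_matrix()
    c=H[:3,:3].T@(T.T@(X-st["position"])-H[:3,3]);t=np.arctan2(np.hypot(c[0],c[1]),c[2]);f=np.arctan2(c[1],c[0])
    return K[[0,1],[0,1]]*t*np.array([np.cos(f),np.sin(f)])+K[:2,2]
def tri(a,b):
    A=np.zeros((3,3));q=np.zeros(3)
    for n,uv,*s in (a,b):
        o,d=ray(n,uv,*s);m=np.eye(3)-np.outer(d,d);A+=m;q+=m@o
    return np.linalg.solve(A,q)
def snap(n,name,crop=None,k=1):
    st=get_state();im=cv2.cvtColor(read_camera(n),cv2.COLOR_RGB2BGR);cv2.imwrite(f"pics/{name}_full.png",im)
    if crop: x0,y0,x1,y1=crop;im=im[y0:y1,x0:x1]
    im=cv2.resize(im,None,fx=k,fy=k,interpolation=cv2.INTER_CUBIC);cv2.imwrite(f"pics/{name}.png",im)
    import pickle;pickle.dump(st,open(f"pics/{name}.pkl","wb"));return st
def load(name):
    import pickle;return pickle.load(open(f"pics/{name}.pkl","rb"))
def info():
    s=get_state();T=R.from_rotvec(s["tool_rot"]).as_matrix()
    print("t",round(float(s["clock"]),2),"pos",s["position"].round(4),"toolx",T[:,0].round(3),"tooly",T[:,1].round(3),"tz",T[:,2].round(3),"j6",s["joint_pos"].round(2),"F",s["wrist_force"].round(1),"w",round(float(s["grip_width"]),3))
def go(x,y,z,ydir=None):
    "shift in tool axes to reach TCP x,y,z; ydir = world angle of tool y axis (mod pi)"
    s=get_state();T=R.from_rotvec(s["tool_rot"]).as_matrix()
    d=T.T@(np.array([x,y,z])-s["position"]);out=""
    if ydir is not None:
        c=np.arctan2(T[1,1],T[0,1]);a=(ydir-c+np.pi/2)%np.pi-np.pi/2
        out=f"turn tz {-a:.3f} (alt {-a+np.pi*np.sign(a):.3f}) j6 {s['joint_pos'][5]:.2f}"
    print("shift",d.round(4),"dist",np.linalg.norm(d).round(3),out)
E
python3 - <<'E'
import cv2
a=cv2.imread("pics/scene0.png")[140:300,180:340];cv2.imwrite("pics/a.png",cv2.resize(a,None,fx=3.7,fy=3.7,interpolation=cv2.INTER_CUBIC))
a=cv2.imread("pics/side0.png")[120:250,140:370];cv2.imwrite("pics/b.png",cv2.resize(a,None,fx=3.4,fy=3.4,interpolation=cv2.INTER_CUBIC))
from h import *
info()
E
```

```text
t 0.15 pos [0.2451 0.6285 0.2306] toolx [ 0.932 -0.363  0.   ] tooly [-0.363 -0.932  0.001] tz [-0.    -0.001 -1.   ] j6 [ 1.49  0.36  0.01 -0.   -1.22 -0.29] F [-0.3 -0.3  0.8] w 1.002
```

View pics/a.png

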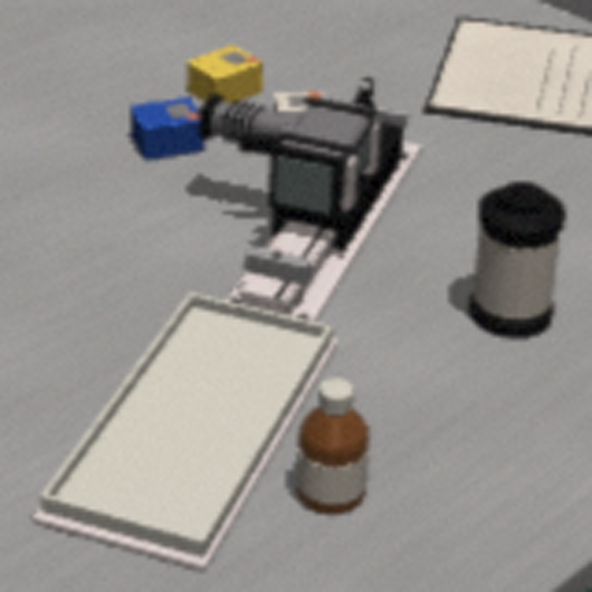

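View pics/b.png

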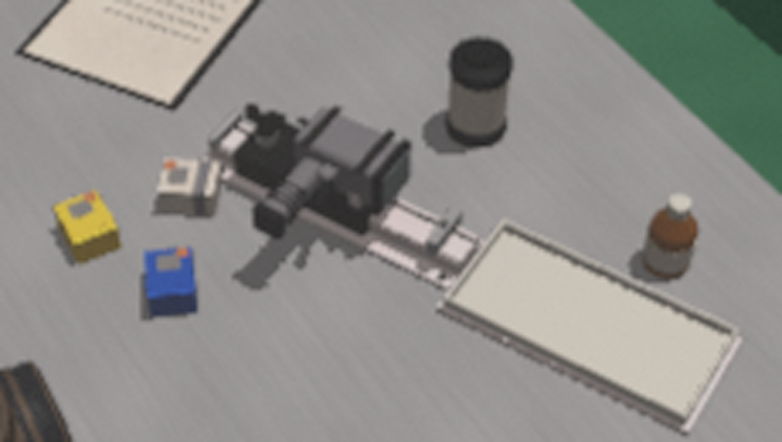

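```bash
python3 - <<'E'
from h import *
A=lambda u,v:(u/3.7+180,v/3.7+140)
B=lambda u,v:(u/3.4+140,v/3.4+120)
sc=[A(193,295),A(332,328),A(207,543),A(44,503)]
sd=[B(443,300),B(505,225),B(738,332),B(688,422)]
# sd order: rail end near robot, rail end far, far end far, far end near
for s,d in zip(sc,sd):
    print(tri(("scene",s),("side",d)).round(3), on("scene",s,.023).round(3), on("side",d,.023).round(3))
print("carton1",on("side",(289,272),.03),on("scene",(149,238),.03))
print("carton2",on("side",B(185,183),.03), on("scene",A(290,100),.03))
print("yellow",on("side",B(88,215),.03),"blue",on("side",B(170,272),.03))
print("bin scene",[on("scene",q,.059).round(3) for q in [(66,249),(118,239),(129,290),(74,309)]])
print("bin side",[on("side",q,.059).round(3) for q in [(300,293),(372,283),(383,322),(308,342)]])
print("bottle", on("side",B(670,265),0),"canister",on("side",B(477,125),0))
print("knob",tri(("side",B(275,118)),("scene",A(370,92))))
print("reader", on("side",B(355,140),.116))
print("stop", tri(("side",B(445,228)),("scene",A(280,255))))
E
```

```text
[0.533 0.037 0.015] [0.54  0.033 0.023] [0.528 0.03  0.023]
[0.648 0.086 0.017] [0.652 0.085 0.023] [0.643 0.077 0.023]
[ 0.765 -0.163  0.017] [ 0.769 -0.163  0.023] [ 0.76  -0.169  0.023]
[ 0.651 -0.218  0.014] [ 0.659 -0.221  0.023] [ 0.645 -0.225  0.023]
carton1 [ 0.43009491 -0.21496829  0.03      ] [ 0.45041348 -0.21459581  0.03      ]
carton2 [0.37764416 0.31390039 0.03      ] [0.36315848 0.32621177 0.03      ]
yellow [0.26722378 0.32994675 0.03      ] blue [0.30451563 0.21217805 0.03      ]
bin scene [array([ 0.372, -0.428,  0.059]), array([ 0.429, -0.301,  0.059]), array([ 0.627, -0.39 ,  0.059]), array([ 0.594, -0.518,  0.059])]
bin side [array([ 0.405, -0.302,  0.059]), array([ 0.609, -0.395,  0.059]), array([ 0.55 , -0.505,  0.059]), array([ 0.333, -0.433,  0.059])]
bottle [ 0.77300317 -0.05107056  0.        ] canister [0.71885415 0.23367181 0.        ]
knob [0.48658242 0.29966241 0.09323119]
reader [0.52741672 0.19868429 0.116     ]
stop [0.57481453 0.09721741 0.04834952]
```

```bash
python3 - <<'E'
from h import *
go(.43,.27,.28,np.deg2rad(115))
E
```

```text
shift [ 0.3025  0.2669 -0.0491] dist 0.406 turn tz -0.808 (alt 2.333) j6 -0.29
```

Emit:
play_rows(rows="-1 0.3025 0.267 -0.049 -0.808;-1 0.3025 0.267 -0.049 -0.808;-1 0.3025 0.267 -0.049 -0.808;-1 0.3025 0.267 -0.049 -0.808;-1 0.3025 0.267 -0.049 -0.808;-1 0.3025 0.267 -0.049 -0.808;-1 0.3025 0.267 -0.049 -0.808;-1 0.3025 0.267 -0.049 -0.808", force=60)

```text
clock: 1.15
position: [0.4306, 0.2681, 0.2804]
tool_rot: [3.068, 0.675, -0.0]
wrist_force: [-0.8, 0.3, -0.8]
grip_width: 1.0
```

```bash
python3 - <<'E'
from h import *
info();snap("wrist","w1",k=1.5)
E
```

```text
t 1.15 pos [0.4306 0.2681 0.2804] toolx [ 0.908  0.42  -0.   ] tooly [ 0.42  -0.908  0.001] tz [ 0.    -0.001 -1.   ] j6 [ 0.94  0.05 -0.27  0.   -1.25  1.06] F [-0.8  0.3 -0.8] w 1.0
```

View pics/w1.png

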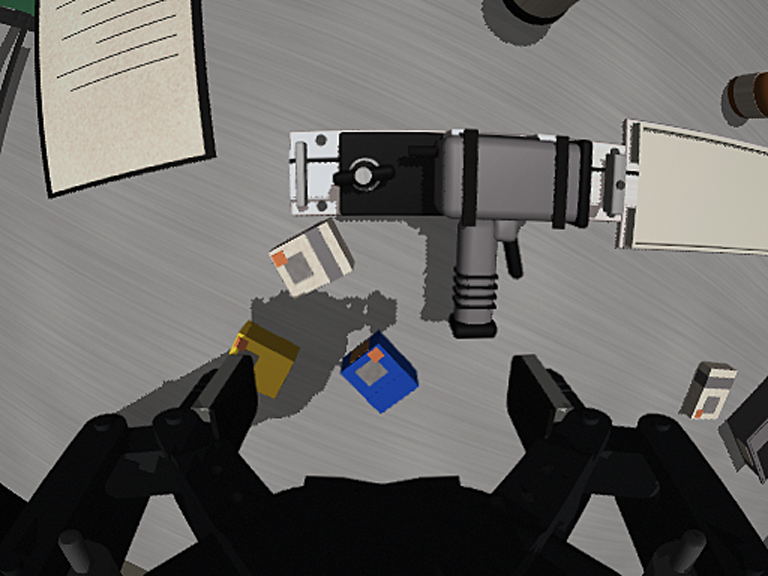

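The wrist view shows the rail, the knob at about (364,174), the reader, white carton 2 at (312,258), the tray edge at (630,180) and carton 1 at (713,390), all in the 1.5x picture. I'll measure them.

```bash
python3 - <<'E'
from h import *
st=load("w1");o=lambda u,v,z:on("wrist",(u/1.5,v/1.5),z,st)
def pr(n,p):print(n,p.round(4))
a,b=o(338,179,.1),o(396,172,.1);pr("knob c",o(364,175,.1));pr("wing",a);pr("",b);print(np.rad2deg(np.arctan2(*(b-a)[1::-1])))
for q in [(270,253),(332,218),(355,264),(297,297)]: pr("c2",o(*q,.036))
for q in [(626,120),(620,248),(638,124),(632,241)]: pr("tray",o(*q,.023))
for q in [(291,131),(291,214)]: pr("rail end",o(*q,.02))
for q in [(610,150),(606,213),(616,184)]: pr("stop",o(*q,.036))
for q in [(446,135),(445,218),(590,140),(588,228)]: pr("head",o(*q,.11))
for q in [(452,330),(497,332)]: pr("gripend",o(*q,.1))
for q in [(340,133),(340,213)]: pr("carriage rear",o(*q,.055))
E
python3 - <<'E'
import cv2
a=cv2.imread("pics/w1_full.png")[75:240,170:430];cv2.imwrite("pics/c.png",cv2.resize(a,None,fx=3,fy=3,interpolation=cv2.INTER_CUBIC))
E
```

```text
knob c [0.4798 0.3043 0.1   ]
wing [0.4694 0.3202 0.1   ]
 [0.4914 0.2844 0.1   ]
-58.48806685955362
c2 [0.3789 0.3548 0.036 ]
c2 [0.431  0.3156 0.036 ]
c2 [0.4017 0.2803 0.036 ]
c2 [0.3508 0.3164 0.036 ]
tray [0.6429 0.103  0.023 ]
tray [0.527 0.047 0.023]
tray [0.6471 0.0888 0.023 ]
tray [0.5399 0.0375 0.023 ]
rail end [0.4862 0.3831 0.02  ]
rail end [0.4164 0.3526 0.02  ]
stop [0.6028 0.1121 0.036 ]
stop [0.5479 0.0873 0.036 ]
stop [0.5775 0.091  0.036 ]
head [0.5303 0.2646 0.11  ]
head [0.477  0.2396 0.11  ]
head [0.5799 0.1663 0.11  ]
head [0.5202 0.136  0.11  ]
gripend [0.4005 0.1928 0.1   ]
gripend [0.4139 0.1584 0.1   ]
carriage rear [0.5013 0.3376 0.055 ]
carriage rear [0.4408 0.3103 0.055 ]
```

View pics/c.png

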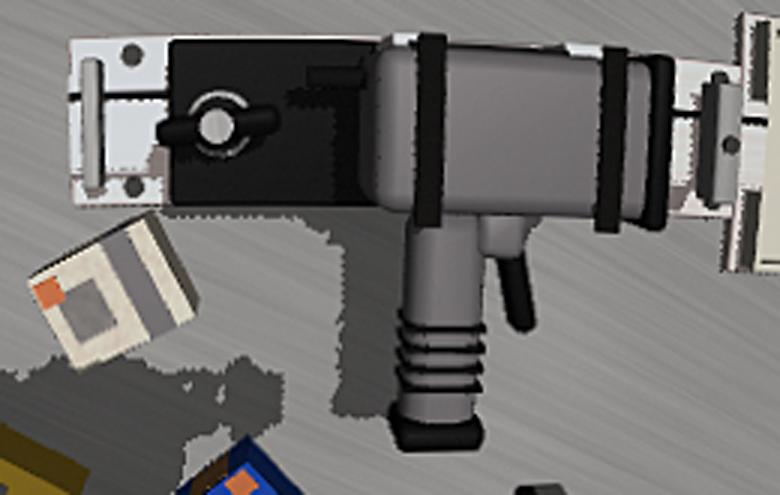

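```bash
python3 - <<'E'
from h import *
go(.48,.3043,.20,np.deg2rad(31.5))
E
```

```text
shift [ 0.06   -0.0111  0.08  ] dist 0.101 turn tz 1.455 (alt -1.687) j6 1.06
```

Emit:
play_rows(rows="-1 0.06 -0.011 0.08 1.455;-1 0.06 -0.011 0.08 1.455;-1 0.06 -0.011 0.08 1.455;-1 0.06 -0.011 0.08 1.455;-1 0.06 -0.011 0.08 1.455;-1 0.06 -0.011 0.08 1.455;-1 0.06 -0.011 0.08 1.455;-1 0.06 -0.011 0.08 1.455")

```text
clock: 2.2
position: [0.4794, 0.3053, 0.1995]
tool_rot: [2.736, -1.54, -0.0]
wrist_force: [-0.8, -0.6, 0.8]
grip_width: 1.001
```

```bash
python3 - <<'E'
from h import *
info();snap("wrist","w2",k=1.5)
E
```

```text
t 2.2 pos [0.4794 0.3053 0.1995] toolx [ 0.519 -0.855  0.001] tooly [-0.855 -0.519  0.001] tz [-0.001 -0.001 -1.   ] j6 [ 0.91  0.21 -0.27  0.   -1.09 -0.37] F [-0.8 -0.6  0.8] w 1.001
```

View pics/w2.png

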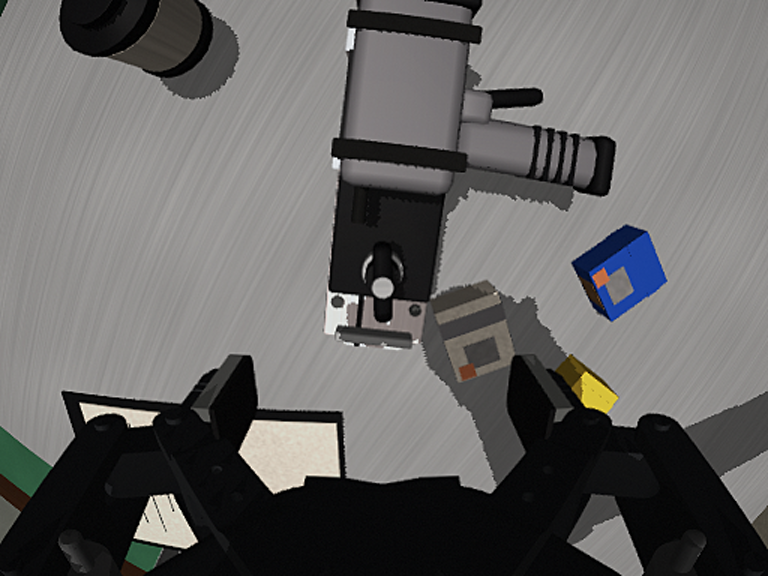

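```bash
python3 - <<'E'
from h import *
s1=load("w1");s2=load("w2")
k=tri(("wrist",(364/1.5,174/1.5),s1),("wrist",(383/1.5,287/1.5),s2));print(k)
for uv in [(383,243),(382,321),(383,287)]: print(on("wrist",np.array(uv)/1.5,.1,s2).round(4))
print(on("wrist",np.array((383,287))/1.5,k[2],s2).round(4))
go(k[0],k[1],.068)
E
```

```text
[0.47952504 0.3047668  0.10289346]
[0.4917 0.2837 0.1   ]
[0.4684 0.3231 0.1   ]
[0.4786 0.3053 0.1   ]
[0.479  0.3045 0.1029]
shift [ 4.000e-04 -1.000e-04  1.314e-01] dist 0.131
```

Emit:
play_rows(rows="-1 0 0 0.06 0;-1 0 0 0.115 0;-1 0 0 0.131 0;-1 0 0 0.131 0;0 0 0 0.131 0;1 0 0 0.131 0;1 0 0 0.131 0;1 0 0 0.131 0", force=100)

```text
clock: 3.25
position: [0.4792, 0.305, 0.0698]
tool_rot: [2.732, -1.548, -0.0]
wrist_force: [-5.3, -1.2, 8.0]
grip_width: 0.21
```

Emit:
play_rows(rows="1 0 0 0 0;1 0 0 0 0")

```text
clock: 3.5
position: [0.4791, 0.305, 0.0699]
tool_rot: [2.732, -1.548, -0.0]
wrist_force: [-0.8, 0.5, 2.4]
grip_width: 0.213
```

```bash
python3 - <<'E'
from h import *
info();snap("wrist","w3",k=1.5);print(get_state()["wrist_torque"])
E
```

```text
t 3.5 pos [0.4791 0.305  0.0699] toolx [ 0.514 -0.858  0.001] tooly [-0.858 -0.514  0.001] tz [-0.001 -0.001 -1.   ] j6 [ 0.91  0.34 -0.43  0.   -0.8  -0.37] F [-0.8  0.5  2.4] w 0.213
[-0.03369375  0.65055876 -0.05105193]
```

View pics/w3.png

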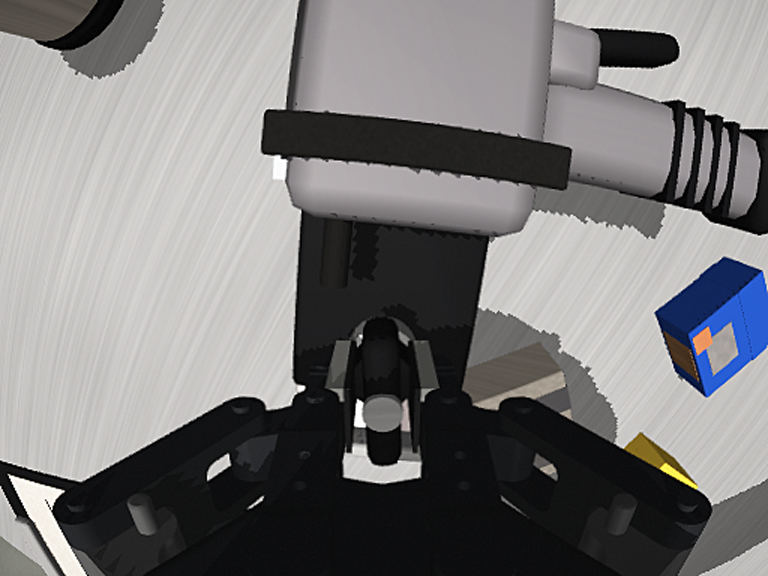

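Emit:
play_rows(rows="1 0 0 0 -0.1;1 0 0 0 -0.2;1 0 0 0 -0.3;1 0 0 0 -0.3")

```text
clock: 4.05
position: [0.4791, 0.305, 0.0698]
tool_rot: [2.932, -1.123, -0.0]
wrist_force: [-1.0, 0.4, -1.5]
grip_width: 0.208
```

```bash
python3 - <<'E'
from h import *
info();snap("wrist","w4",(130,150,400,384),k=2.5);print(get_state()["wrist_torque"])
E
```

```text
t 4.05 pos [0.4791 0.305  0.0698] toolx [ 0.744 -0.668  0.   ] tooly [-0.668 -0.744  0.001] tz [-0.001 -0.001 -1.   ] j6 [ 0.91  0.34 -0.43  0.   -0.8  -0.07] F [-1.   0.4 -1.5] w 0.208
[0.16292441 0.21570757 0.14001181]
```

View pics/w4.png

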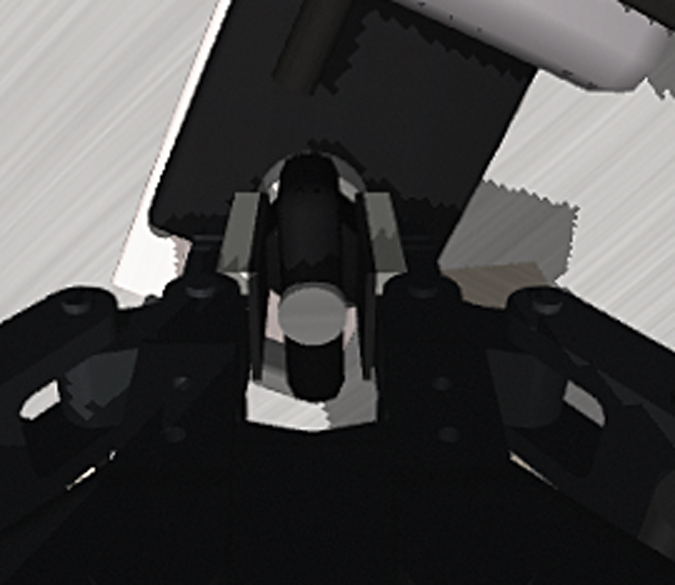

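Emit:
play_rows(rows="1 0 0 0 -0.14;1 0 0 0 -0.28;1 0 0 0 -0.42;1 0 0 0 -0.56;1 0 0 0 -0.7;1 0 0 0 -0.8;1 0 0 0 -0.8")

```text
clock: 4.97
position: [0.4791, 0.305, 0.0697]
tool_rot: [3.139, 0.101, -0.001]
wrist_force: [-0.3, 0.6, -1.2]
grip_width: 0.209
```

```bash
python3 - <<'E'
from h import *
info();snap("wrist","w5",k=1.5);print(get_state()["wrist_torque"])
# tray frame pull dir -y
y=np.array([-.42,.907,0]);T=R.from_rotvec(get_state()["tool_rot"]).as_matrix()
print("unit -y in tool",T.T@-y)
E
```

```text
t 4.97 pos [0.4791 0.305  0.0697] toolx [ 0.998  0.065 -0.001] tooly [ 0.065 -0.998  0.001] tz [-0.001 -0.001 -1.   ] j6 [ 0.91  0.34 -0.43  0.   -0.8   0.72] F [-0.3  0.6 -1.2] w 0.209
[0.16279248 0.14191536 0.15782881]
unit -y in tool [3.61582859e-01 9.31829432e-01 8.62859149e-04]
```

View pics/w5.png

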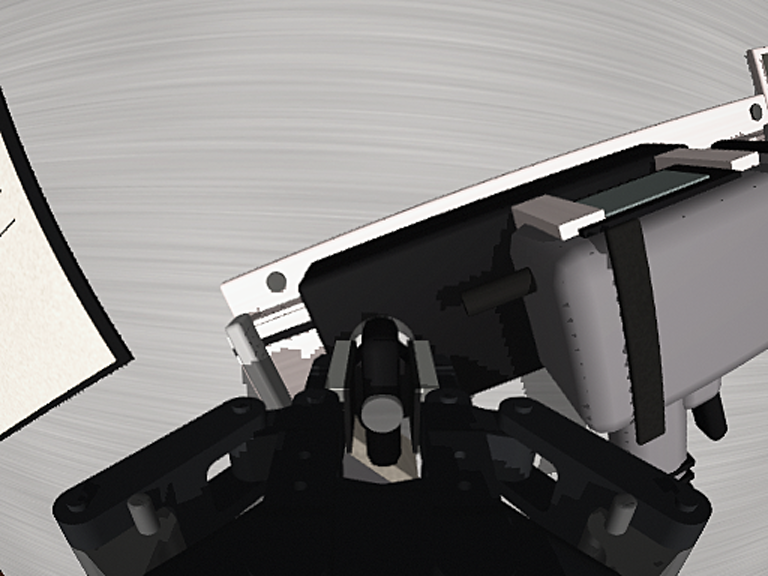

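```bash
python3 - <<'E'
from h import *
s=load("w5");o=lambda u,v,z:on("wrist",(u/1.5,v/1.5),z,s)
a,b=o(222,283,.02),o(745,101,.02);print(a,b,np.rad2deg(np.arctan2(*(a-b)[1::-1])))
a,b=o(310,262,.055),o(640,146,.055);print(np.rad2deg(np.arctan2(*(a-b)[1::-1])))
s=load("w1");o=lambda u,v,z:on("wrist",(u/1.5,v/1.5),z,s)
for p,q in [((291,214),(600,217)),((345,133),(440,133))]:
  a,b=o(*p,.02),o(*q,.02);print(np.rad2deg(np.arctan2(*(a-b)[1::-1])))
E
```

```text
[0.49039124 0.38035796 0.02      ] [0.61118151 0.11524261 0.02      ] 114.49467468111756
114.32974713438666
115.21548501541722
115.19021035088001
```

Emit:
play_rows(rows="1 0.0036 0.0093 0 0;1 0.0072 0.0187 0 0;1 0.0107 0.028 0 0;1 0.0143 0.0374 0 0;1 0.0179 0.0467 0 0;1 0.0179 0.0467 0 0")

```text
clock: 5.78
position: [0.5005, 0.2584, 0.0697]
tool_rot: [3.138, 0.098, -0.001]
wrist_force: [2.8, -1.3, -3.2]
grip_width: 0.206
```

```bash
python3 - <<'E'
from h import *
info();print(get_state()["wrist_torque"])
E
```

```text
t 5.78 pos [0.5005 0.2584 0.0697] toolx [ 0.998  0.063 -0.001] tooly [ 0.063 -0.998  0.002] tz [-0.001 -0.002 -1.   ] j6 [ 0.82  0.34 -0.44  0.   -0.8   0.81] F [ 2.8 -1.3 -3.2] w 0.206
[-0.40499666 -0.96536447  0.07417307]
```

Emit:
play_rows(rows="1 0.0018 0.0047 0 0;1 0.0036 0.0093 0 0;1 0.0054 0.014 0 0;1 0.0054 0.014 0 0")

```text
clock: 6.28
position: [0.5071, 0.2442, 0.0697]
tool_rot: [3.138, 0.098, -0.001]
wrist_force: [3.1, -1.3, -3.0]
grip_width: 0.206
```

Emit:
play_rows(rows="1 0.0015 0.0037 0 0;1 0.0025 0.0065 0 0;1 0.0025 0.0065 0 0")

```text
clock: 6.65
position: [0.5094, 0.2392, 0.0697]
tool_rot: [3.14, 0.098, -0.001]
wrist_force: [-5.5, 8.7, -1.3]
grip_width: 0.215
```

```bash
python3 - <<'E'
from h import *
info();snap("wrist","w6",k=1.5);snap("side","s6",(180,130,330,240),k=5)
E
```

```text
t 6.65 pos [0.5094 0.2392 0.0697] toolx [ 0.998  0.062 -0.001] tooly [ 0.062 -0.998  0.   ] tz [-0.001 -0.    -1.   ] j6 [ 0.79  0.33 -0.44 -0.   -0.8   0.85] F [-5.5  8.7 -1.3] w 0.215
```

View pics/w6.png

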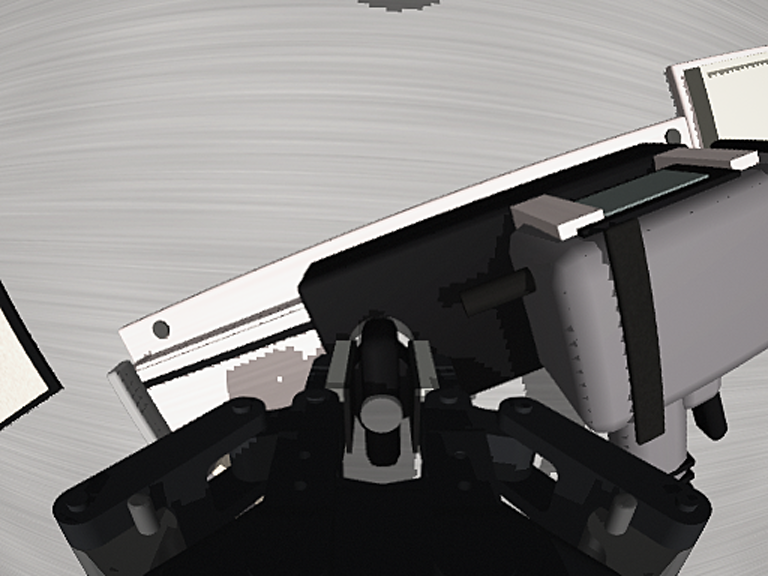

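View pics/s6.png

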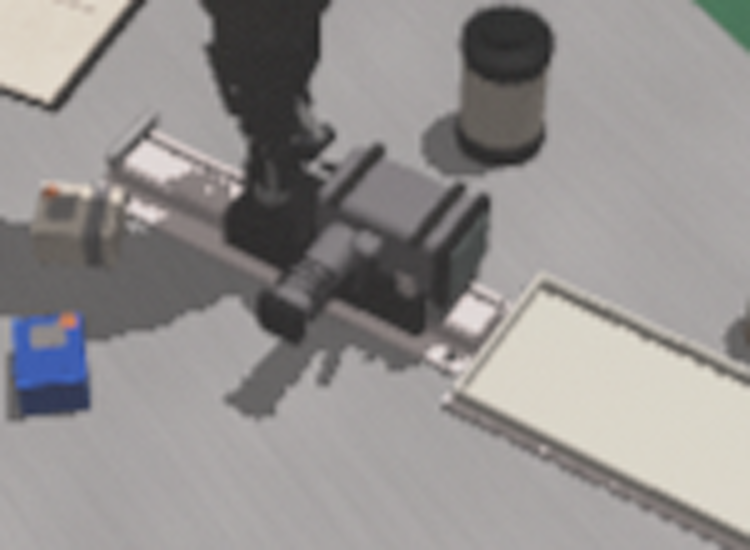

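Emit:
play_rows(rows="1 0.0007 0.0019 0 0.14;1 0.0007 0.0019 0 0.28;1 0.0007 0.0019 0 0.42;1 0.0007 0.0019 0 0.56;1 0.0007 0.0019 0 0.7;1 0.0007 0.0019 0 0.84;1 0.0007 0.0019 0 0.98;1 0.0007 0.0019 0 0.98")

```text
clock: 7.75
position: [0.5095, 0.2392, 0.0699]
tool_rot: [-2.814, 1.393, 0.003]
wrist_force: [-7.9, 10.4, 0.1]
grip_width: 0.209
```

```bash
python3 - <<'E'
from h import *
info();print(get_state()["wrist_torque"])
E
```

```text
t 7.75 pos [0.5095 0.2392 0.0699] toolx [ 0.606 -0.795 -0.002] tooly [-0.795 -0.606 -0.   ] tz [-0.001  0.002 -1.   ] j6 [ 0.79  0.33 -0.44 -0.   -0.8  -0.13] F [-7.9 10.4  0.1] w 0.209
[3.83116569e+00 2.93333013e+00 2.82133888e-03]
```

Emit:
play_rows(rows="1 0 0 0 0.08;1 0 0 0 0.16;1 0 0 0 0.2;1 0 0 0 0.2")

```text
clock: 8.25
position: [0.5094, 0.2393, 0.07]
tool_rot: [-2.662, 1.667, 0.003]
wrist_force: [-2.3, 3.4, -0.7]
grip_width: 0.21
```

```bash
python3 - <<'E'
from h import *
info();print(get_state()["wrist_torque"]);snap("wrist","w7",(130,150,400,384),k=2.5)
E
```

```text
t 8.25 pos [0.5094 0.2393 0.07  ] toolx [ 0.437 -0.9   -0.002] tooly [-0.9   -0.437  0.   ] tz [-0.001  0.002 -1.   ] j6 [ 0.79  0.33 -0.44 -0.   -0.8  -0.33] F [-2.3  3.4 -0.7] w 0.21
[0.97275228 0.70087639 0.00589007]
```

View pics/w7.png

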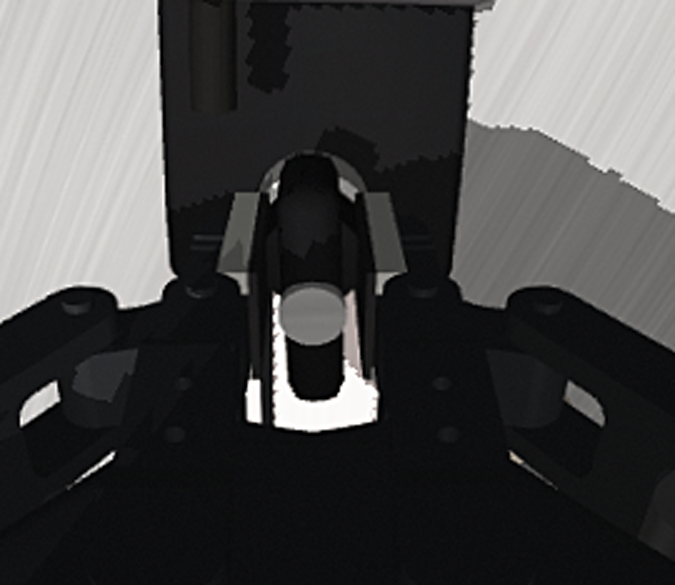

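Emit:
play_rows(rows="1 0 0 0 0.05;1 0 0 0 0.1;1 0 0 0 0.15;1 0 0 0 0.15")

```text
clock: 8.8
position: [0.5094, 0.2393, 0.07]
tool_rot: [-2.533, 1.857, 0.003]
wrist_force: [-0.7, 1.6, -0.7]
grip_width: 0.202
```

```bash
python3 - <<'E'
from h import *
info();print(get_state()["wrist_torque"]);snap("wrist","w8",(130,150,400,384),k=2.5)
E
```

```text
t 8.8 pos [0.5094 0.2393 0.07  ] toolx [ 0.301 -0.954 -0.002] tooly [-0.954 -0.301  0.   ] tz [-0.001  0.002 -1.   ] j6 [ 0.79  0.33 -0.44 -0.   -0.8  -0.48] F [-0.7  1.6 -0.7] w 0.202
[0.7994892  0.56291392 1.2222481 ]
```

View pics/w8.png

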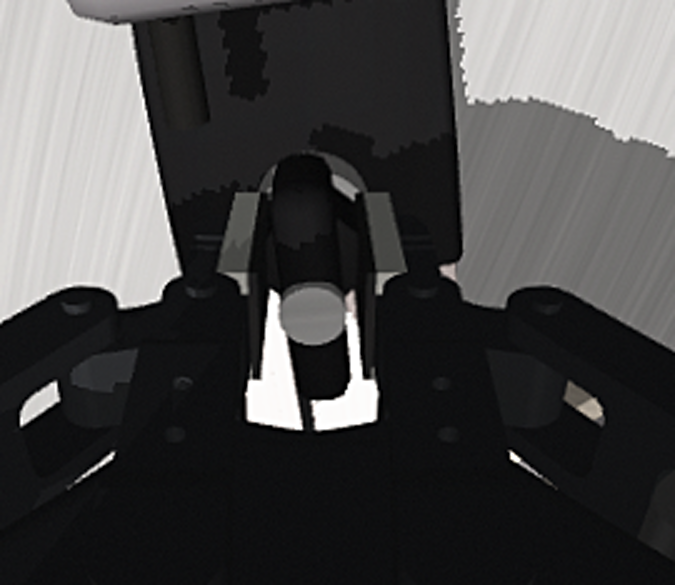

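Emit:
play_rows(rows="1 0 0 0 -0.1;0 0 0 0 -0.1;-1 0 0 0 -0.1;-1 0 0 0 -0.1;-1 0 0 0 -0.1;-1 0 0 -0.05 -0.1;-1 0 0 -0.1 -0.1;-1 0 0 -0.13 -0.1")

```text
clock: 9.85
position: [0.5102, 0.2395, 0.2029]
tool_rot: [-2.62, 1.727, 0.001]
wrist_force: [1.4, 0.2, -0.3]
grip_width: 1.0
```

```bash
python3 - <<'E'
from h import *
info();snap("wrist","w9",k=1.5)
E
```

```text
t 9.85 pos [0.5102 0.2395 0.2029] toolx [ 0.394 -0.919 -0.003] tooly [-0.919 -0.394 -0.003] tz [ 0.001  0.004 -1.   ] j6 [ 0.79  0.2  -0.28 -0.   -1.09 -0.38] F [ 1.4  0.2 -0.3] w 1.0
```

View pics/w9.png

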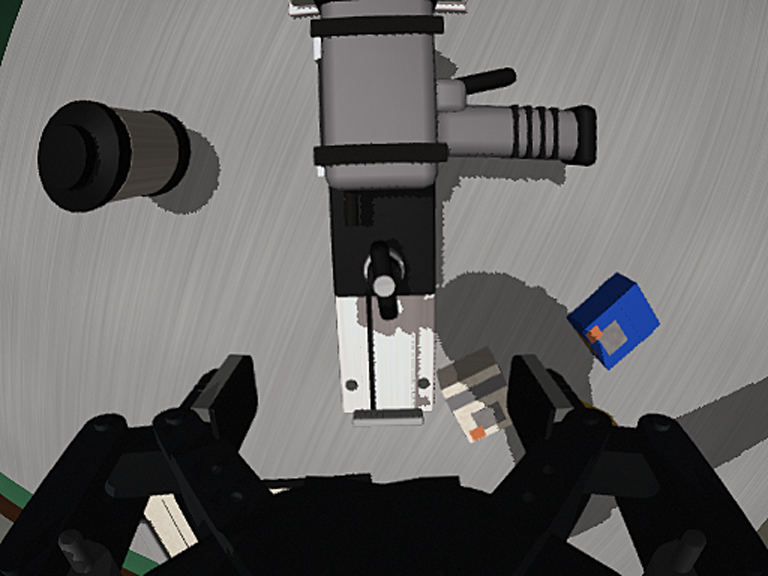

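```bash
python3 - <<'E'
from h import *
s=load("w9");o=lambda u,v,z:on("wrist",(u/1.5,v/1.5),z,s)
def ang(p,q,z):
    a,b=o(*p,z),o(*q,z);return np.rad2deg(np.arctan2(*(b-a)[1::-1]))
print("wing",ang((389,317),(377,246),.1),"carriage L",ang((334,295),(331,188),.055),"R",ang((436,295),(435,188),.055))
print(o(385,286,.103))
s=load("w2");print("start wing",ang((382,321),(383,243),.1))
# carton 2 in w9
s=load("w9")
for q in [(450,395)]: print(o(*q,.036))
E
```

```text
wing -57.438507999232655 carriage L -66.51238022973973 R -64.68852676748045
[0.50878977 0.23922511 0.103     ]
start wing -59.35969153478698
[0.41667642 0.32009282 0.036     ]
```

```bash
python3 - <<'E'
import cv2,numpy as np
L=[]
for n,c in [("w2",(215,140,295,225)),("w8",(215,190,295,320)),("w9",(215,140,295,225)),("w7",(215,190,295,320))]:
    a=cv2.imread(f"pics/{n}_full.png")[c[1]:c[3],c[0]:c[2]];a=np.clip(a.astype(float)*2.5,0,255).astype(np.uint8)
    a=cv2.resize(a,(290,int(290*a.shape[0]/a.shape[1])),interpolation=cv2.INTER_CUBIC);L.append(cv2.copyMakeBorder(a,0,480-a.shape[0],0,8,0))if False else L.append(np.vstack([a,np.zeros((480-a.shape[0],290,3),np.uint8)]) if a.shape[0]<480 else a[:480])
cv2.imwrite("pics/d.png",np.hstack(L)[:, :1160]); cv2.imwrite("pics/d.png",cv2.resize(np.hstack(L),None,fx=.68,fy=.68))
E
```

```text
(no output)
```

View pics/d.png

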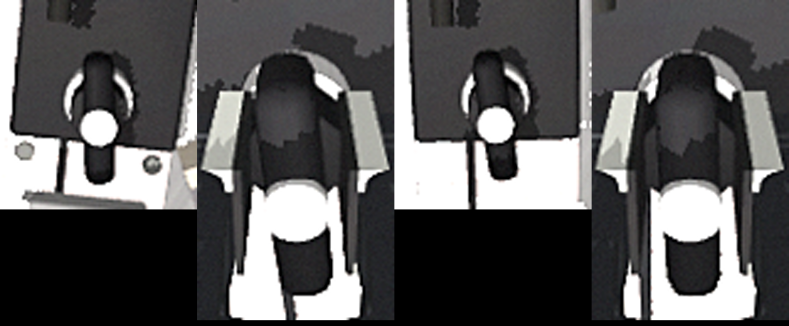

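```bash
python3 - <<'E'
from h import *
go(.387,.312,.16,np.deg2rad(-36.2))
E
```

```text
shift [-0.115   0.0865  0.0462] dist 0.151 turn tz 1.038 (alt -2.104) j6 -0.38
```

Emit:
play_rows(rows="-1 -0.115 0.0865 0.046 1.038;-1 -0.115 0.0865 0.046 1.038;-1 -0.115 0.0865 0.046 1.038;-1 -0.115 0.0865 0.046 1.038;-1 -0.115 0.0865 0.046 1.038;-1 -0.115 0.0865 0.046 1.038;-1 -0.115 0.0865 0.046 1.038")

```text
clock: 10.78
position: [0.3869, 0.3119, 0.1602]
tool_rot: [-1.419, 2.795, 0.004]
wrist_force: [-0.3, -0.2, -0.7]
grip_width: 0.998
```

```bash
python3 - <<'E'
from h import *
info();snap("wrist","w10",k=1.5);snap("scene","sc10",k=1.5)
E
```

```text
t 10.78 pos [0.3869 0.3119 0.1602] toolx [-0.59  -0.807 -0.008] tooly [-0.807  0.59  -0.001] tz [ 0.005  0.006 -1.   ] j6 [ 1.08  0.12 -0.48  0.   -0.96 -1.71] F [-0.3 -0.2 -0.7] w 0.998
```

View pics/w10.png

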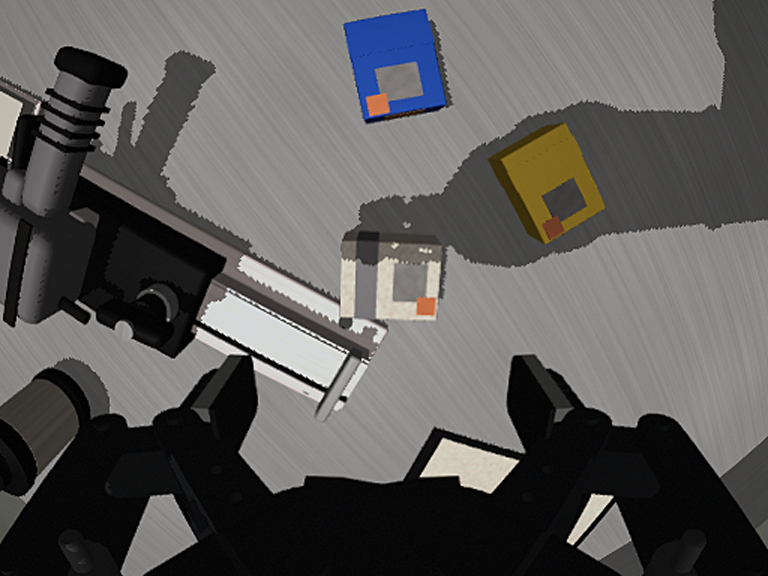

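View pics/sc10.png

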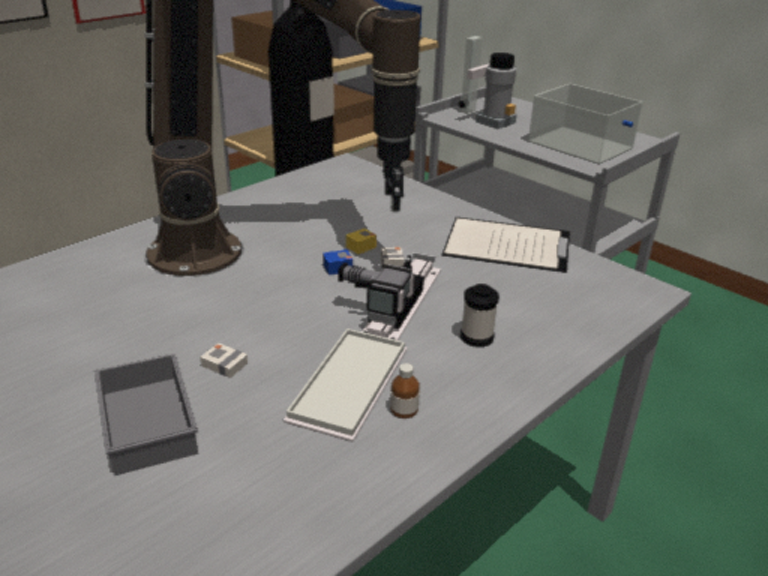

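```bash
python3 - <<'E'
from h import *
s=load("w10");o=lambda u,v,z:on("wrist",(u/1.5,v/1.5),z,s)
c=[o(*q,.036) for q in [(342,259),(441,263),(437,321),(343,320)]]
for p in c: print(p.round(4))
c=np.array(c);print(np.linalg.norm(c-np.roll(c,-1,0),axis=1).round(4),c.mean(0)); d=c[1]-c[0]+c[2]-c[3];print(np.rad2deg(np.arctan2(d[1],d[0])))
print("bottom edge",o(344,233,0),o(447,240,0))
import itertools
for q in [(390,337),(352,415)]: pass
print("rail edge", o(383,322,.02),o(300,280,.02))
E
python3 - <<'E'
import cv2
a=cv2.imread("pics/w10_full.png")[140:260,200:320];cv2.imwrite("pics/c.png",cv2.resize(a,None,fx=5,fy=5,interpolation=cv2.INTER_CUBIC))
E
```

```text
[0.4016 0.2903 0.036 ]
[0.3538 0.3283 0.036 ]
[0.3772 0.3586 0.036 ]
[0.4255 0.3224 0.036 ]
[0.061  0.0383 0.0603 0.04  ] [0.38952908 0.32490604 0.036     ]
142.3753168029259
bottom edge [0.39701548 0.28139179 0.        ] [0.34232637 0.32716687 0.        ]
rail edge [0.40924624 0.34365513 0.02      ] [0.43639232 0.2871771  0.02      ]
```

View pics/c.png

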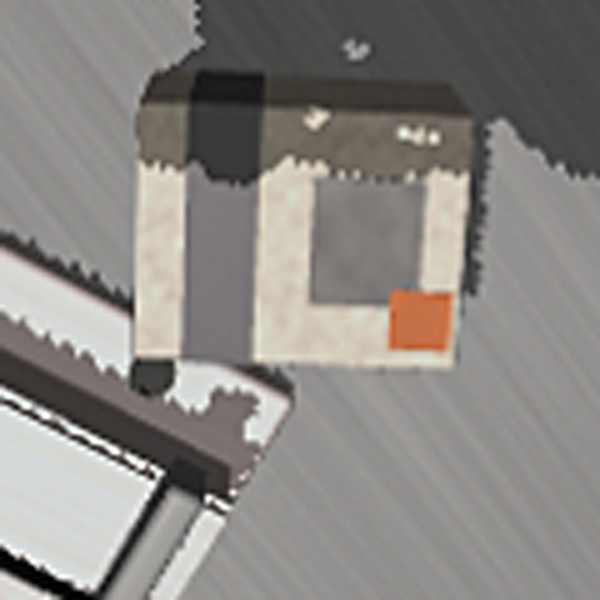

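```bash
python3 - <<'E'
from h import *
s=load("w10");o=lambda u,v,z:on("wrist",(u/5+200,v/5+140),z,s)
c=np.array([o(*q,.036) for q in [(138,103),(472,118),(455,367),(135,357)]])
print(c.round(4));print(np.linalg.norm(c-np.roll(c,-1,0),axis=1).round(4),c.mean(0)); d=c[1]-c[0]+c[2]-c[3];print(np.rad2deg(np.arctan2(d[1],d[0])))
for z in (.008,.02): print("rail", o(0,232,z),o(292,402,z),o(200,530,z))
E
```

```text
[[0.395  0.2811 0.036 ]
 [0.3472 0.3193 0.036 ]
 [0.3771 0.3579 0.036 ]
 [0.4256 0.3199 0.036 ]]
[0.0612 0.0488 0.0615 0.0494] [0.38625021 0.31955786 0.036     ]
141.6494863911085
rail [0.44010732 0.28834991 0.008     ] [0.41321755 0.35470893 0.008     ] [0.44774654 0.36772023 0.008     ]
rail [0.43621779 0.28696204 0.02      ] [0.41042567 0.35061226 0.02      ] [0.44354517 0.36309242 0.02      ]
```

```bash
python3 - <<'E'
from h import *
go(.384,.314,.006,np.deg2rad(-37.7))
E
```

```text
shift [0.0013 0.0038 0.1541] dist 0.154 turn tz 0.029 (alt -3.113) j6 -1.71
```

Emit:
play_rows(rows="-0.75 0.0015 0.004 0 0.029;-0.75 0.0015 0.004 0.05 0.029;-0.75 0.0015 0.004 0.09 0.029;-0.75 0.0015 0.004 0.09 0.029")

```text
clock: 11.38
position: [0.3821, 0.3116, 0.0679]
tool_rot: [-1.383, 2.818, -0.001]
wrist_force: [0.2, -0.5, 0.4]
grip_width: 0.877
```

```bash
python3 - <<'E'
from h import *
info();snap("wrist","w11",k=1.5)
go(.384,.314,.006,np.deg2rad(-37.7))
E
```

```text
t 11.38 pos [0.3821 0.3116 0.0679] toolx [-0.612 -0.791 -0.002] tooly [-0.791  0.612 -0.001] tz [ 0.002  0.001 -1.   ] j6 [ 1.09  0.24 -0.6   0.   -0.74 -1.75] F [ 0.2 -0.5  0.4] w 0.877
shift [-0.001  -0.0001  0.0638] dist 0.064 turn tz 0.000 (alt -3.141) j6 -1.75
```

View pics/w11.png

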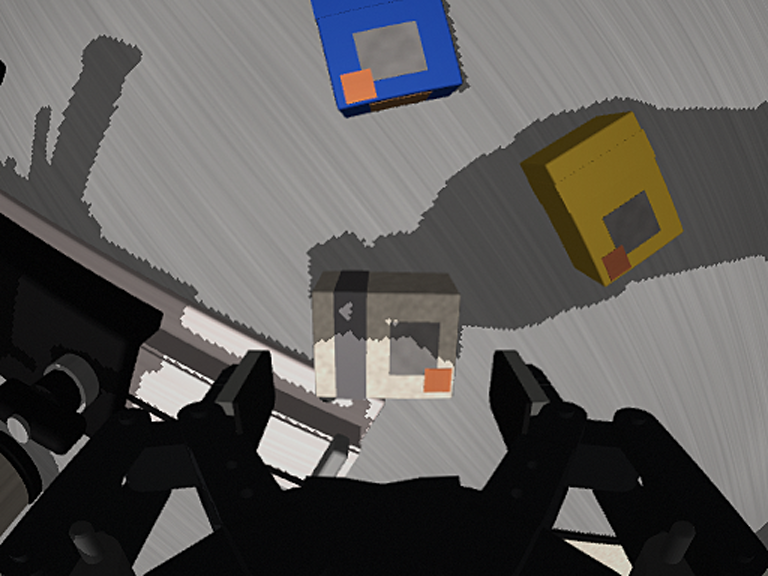

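```bash
python3 - <<'E'
from h import *
a=load("w2");b=load("w10")
# bar ends: w2 (336,338)-(413,342) ; w10 (322,415) far,(356,355)near
for p,q in [((340,337),(322,416)),((412,342),(358,352))]:
    print(tri(("wrist",np.array(p)/1.5,a),("wrist",np.array(q)/1.5,b)))
s=load("w11");T=R.from_rotvec(s["tool_rot"]).as_matrix()
X=tri(("wrist",np.array((412,342))/1.5,a),("wrist",np.array((358,352))/1.5,b));print("in tool",T.T@(X-np.array([.384,.314,.006])))
E
```

```text
[0.47696249 0.36639963 0.04771812]
[0.42934507 0.34431049 0.04233633]
in tool [-0.05178893 -0.01738132 -0.03620812]
```

Emit:
play_rows(rows="-0.75 0 0 0.04 0;-0.75 0 0 0.062 0;-0.75 0 0 0.062 0;-0.2 0 0 0.062 0;0.4 0 0 0.062 0;1 0 0 0.062 0;1 0 0 0.062 0;1 0 0 0.062 0", force=35)

```text
clock: 12.42
position: [0.3841, 0.3146, 0.0098]
tool_rot: [-1.382, 2.812, 0.004]
wrist_force: [-1.5, -0.4, 7.7]
grip_width: 0.72
```

Emit:
play_rows(rows="1 0 0 -0.05 0;1 0 0 -0.11 0;1 0 0 -0.15 0;1 0 0 -0.15 0")

```text
clock: 12.92
position: [0.3844, 0.3155, 0.1643]
tool_rot: [-1.38, 2.805, 0.012]
wrist_force: [0.5, -0.7, -1.0]
grip_width: 0.721
```

```bash
python3 - <<'E'
from h import *
info();snap("wrist","w12",k=1.5)
yaw=np.deg2rad(24.7);ex=np.array([np.cos(yaw),np.sin(yaw)]);ey=np.array([-ex[1],ex[0]])
tc=np.array([.649,-.065]);p=tc+ey*.055;print(p)
go(p[0],p[1],.16,yaw)
E
```

```text
t 12.93 pos [0.3844 0.3155 0.1643] toolx [-0.61  -0.792 -0.018] tooly [-0.792  0.61  -0.   ] tz [ 0.011  0.014 -1.   ] j6 [ 1.09  0.11 -0.48  0.   -0.96 -1.74] F [ 0.5 -0.7 -1. ] w 0.721
[ 0.62601731 -0.01503205]
shift [ 0.1127 -0.3933  0.0006] dist 0.409 turn tz -1.088 (alt 2.053) j6 -1.74
```

View pics/w12.png

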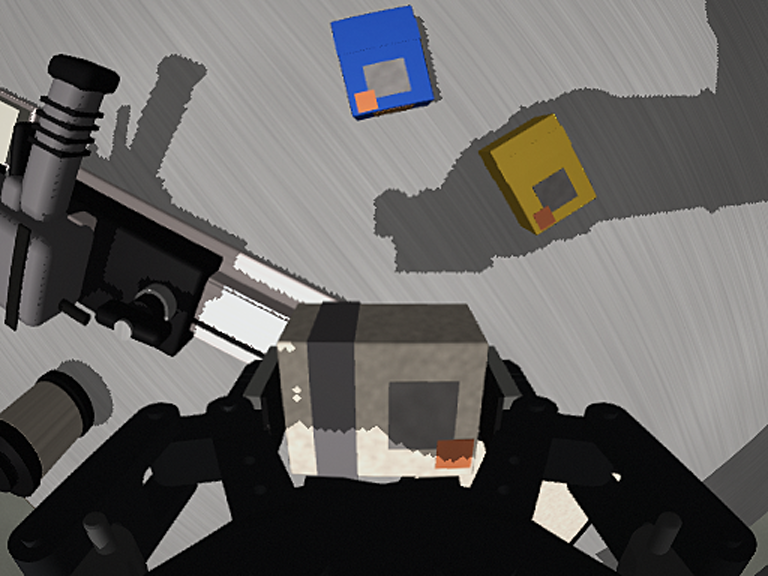

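Emit:
play_rows(rows="1 0 0 -0.03 0;1 0.0225 -0.06 -0.05 -0.15;1 0.034 -0.119 -0.05 -0.3;1 0.05 -0.175 -0.05 -0.47;1 0.066 -0.23 -0.05 -0.65;1 0.082 -0.288 -0.05 -0.82;1 0.098 -0.345 -0.05 -1;1 0.1127 -0.393 -0.05 -1.088")

```text
clock: 13.98
position: [0.6224, -0.0123, 0.2092]
tool_rot: [-2.639, 1.681, 0.0]
wrist_force: [1.1, 1.7, 0.2]
grip_width: 0.718
```

Emit:
play_rows(rows="1 0 0 0 0;1 0 0 0 0")

```text
clock: 14.22
position: [0.6215, -0.0128, 0.2074]
tool_rot: [-2.639, 1.686, 0.004]
wrist_force: [0.0, -0.4, -0.6]
grip_width: 0.717
```

```bash
python3 - <<'E'
from h import *
info();snap("wrist","w13",k=1.5)
go(.626,-.015,.03,np.deg2rad(24.7))
E
```

```text
t 14.22 pos [ 0.6215 -0.0128  0.2074] toolx [ 0.42  -0.907 -0.008] tooly [-0.907 -0.42  -0.007] tz [ 0.003  0.01  -1.   ] j6 [ 0.29  0.29 -0.15 -0.01 -1.13  0.15] F [ 0.  -0.4 -0.6] w 0.717
shift [ 0.0059 -0.0014  0.178 ] dist 0.178 turn tz 0.004 (alt -3.138) j6 0.15
```

View pics/w13.png

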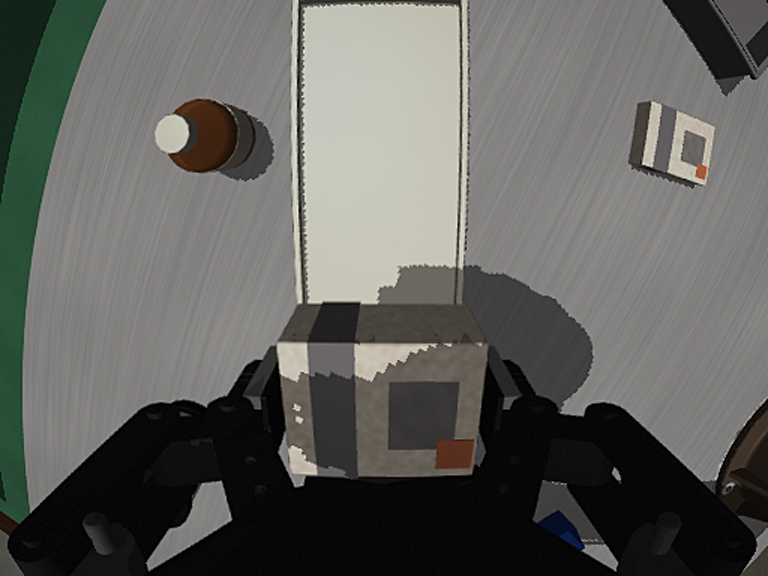

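```bash
python3 - <<'E'
from h import *
s=load("w13");o=lambda u,v,z:on("wrist",(u/1.5,v/1.5),z,s)
yaw=np.deg2rad(24.7);ex=np.array([np.cos(yaw),np.sin(yaw)]);ey=np.array([-ex[1],ex[0]]);tc=np.array([.649,-.065])
for q in [(302,100),(467,100),(300,250),(465,250),(301,3),(466,3)]:
    p=o(*q,.023)[:2]-tc;print(q,(p@ex).round(4),(p@ey).round(4))
c=np.array([o(*q,.03)[:2] for q in [(652,103),(714,125),(704,186),(643,165)]])
print("carton1",c.round(4),c.mean(0),np.linalg.norm(c-np.roll(c,-1,0),axis=1))
E
```

```text
(302, 100) 0.0566 -0.0553
(467, 100) -0.0629 -0.0558
(300, 250) 0.0603 0.0569
(465, 250) -0.0644 0.0563
(301, 3) 0.0585 -0.1318
(466, 3) -0.0627 -0.1321
carton1 [[ 0.4824 -0.2184]
 [ 0.4159 -0.2407]
 [ 0.4008 -0.1877]
 [ 0.4673 -0.1687]] [ 0.44160877 -0.20387049] [0.07007972 0.05507661 0.06918983 0.05187686]
```

Emit:
play_rows(rows="1 0.004 -0.001 0.06 0;1 0.004 -0.001 0.12 0;1 0.004 -0.001 0.165 0;1 0.004 -0.001 0.18 0;1 0.004 -0.001 0.183 0;1 0.004 -0.001 0.183 0")

```text
clock: 15.02
position: [0.6262, -0.0127, 0.0268]
tool_rot: [-2.638, 1.681, -0.0]
wrist_force: [-0.4, 0.0, 0.7]
grip_width: 0.717
```

```bash
python3 - <<'E'
from h import *
info()
E
```

```text
t 15.03 pos [ 0.6262 -0.0127  0.0268] toolx [ 0.422 -0.906 -0.007] tooly [-0.906 -0.422 -0.011] tz [ 0.007  0.011 -1.   ] j6 [ 0.29  0.47 -0.33 -0.01 -0.76  0.16] F [-0.4  0.   0.7] w 0.717
```

Lower 3 mm more, then open part way so the fingers stay inside the tray rims, and lift.

Emit:
play_rows(rows="1 0 0 0.004 0;1 0 0 0.004 0;-0.7 0 0 0.004 0;-0.7 0 0 0.004 0;-0.7 0 0 0.004 0;-0.7 0 0 -0.05 0;-0.7 0 0 -0.1 0;-0.7 0 0 -0.16 0")

```text
clock: 16.02
position: [0.6243, -0.0147, 0.1878]
tool_rot: [-2.639, 1.682, 0.002]
wrist_force: [1.6, 0.9, 0.3]
grip_width: 0.853
```

```bash
python3 - <<'E'
from h import *
info();snap("wrist","w14",k=1.5)
go(.4416,-.2039,.18)
E
```

```text
t 16.02 pos [ 0.6243 -0.0147  0.1878] toolx [ 0.422 -0.906 -0.007] tooly [-0.906 -0.422 -0.009] tz [ 0.005  0.011 -1.   ] j6 [ 0.28  0.3  -0.17 -0.01 -1.09  0.16] F [1.6 0.9 0.3] w 0.853
shift [0.0921 0.2498 0.0123] dist 0.267
```

View pics/w14.png

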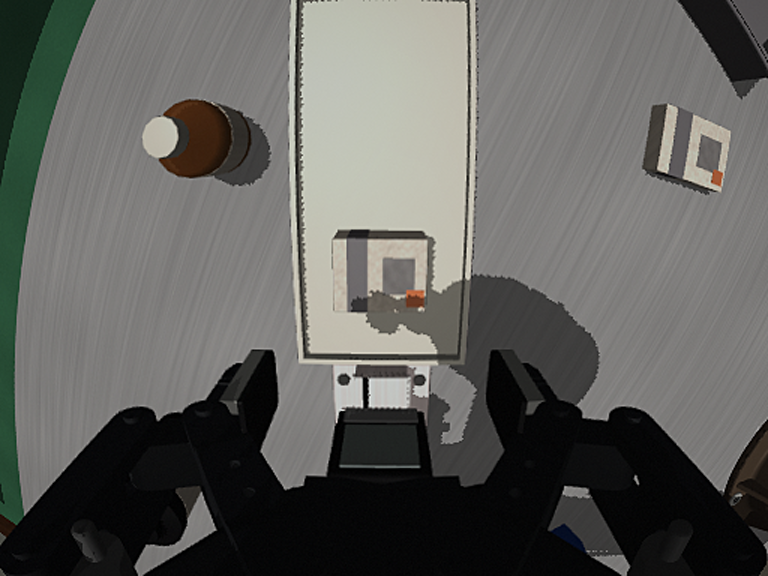

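```bash
python3 - <<'E'
from h import *
go(.442,-.205,.17,np.deg2rad(-73))
E
```

```text
shift [0.0933 0.2501 0.0223] dist 0.268 turn tz -1.430 (alt 1.711) j6 0.16
```

Emit:
play_rows(rows="-0.7 0.01 0.03 0 -0.18;-0.7 0.035 0.09 0 -0.36;-0.7 0.056 0.15 0.01 -0.54;-0.7 0.078 0.21 0.022 -0.72;-0.7 0.0933 0.25 0.022 -0.9;-0.7 0.0933 0.25 0.022 -1.08;-0.7 0.0933 0.25 0.022 -1.26;-0.7 0.0933 0.25 0.022 -1.43")

```text
clock: 17.08
position: [0.4419, -0.2052, 0.1703]
tool_rot: [-3.098, -0.471, -0.032]
wrist_force: [-0.8, -0.1, -0.1]
grip_width: 0.848
```

Emit:
play_rows(rows="-1 0 0 0 0")

```text
clock: 17.2
position: [0.4419, -0.2052, 0.1702]
tool_rot: [-3.098, -0.47, -0.032]
wrist_force: [-0.7, -0.1, -0.7]
grip_width: 1.001
```

```bash
python3 - <<'E'
from h import *
info();snap("wrist","w15",k=1.5)
E
```

```text
t 17.2 pos [ 0.4419 -0.2052  0.1702] toolx [0.955 0.296 0.021] tooly [ 0.296 -0.955 -0.005] tz [ 0.019  0.011 -1.   ] j6 [-0.04  0.09 -0.48 -0.01 -0.98  1.92] F [-0.7 -0.1 -0.7] w 1.001
```

View pics/w15.png

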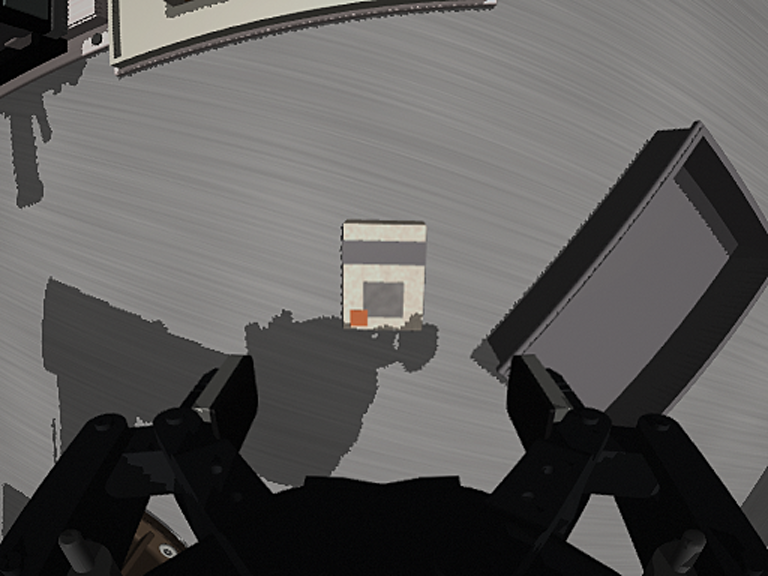

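```bash
python3 - <<'E'
from h import *
s=load("w15");o=lambda u,v,z:on("wrist",(u/1.5,v/1.5),z,s)
c=np.array([o(*q,.024)[:2] for q in [(344,223),(426,223),(425,329),(345,329)]])
print(c.round(4),c.mean(0),np.linalg.norm(c-np.roll(c,-1,0),axis=1));d=c[1]-c[0]+c[2]-c[3];a=np.arctan2(d[1],d[0]);print(np.rad2deg(a))
m=c.mean(0);go(m[0],m[1],.005,a)
print("bin corner near",o(495,368,.059),o(702,124,.059),o(530,400,.059))
E
```

```text
[[ 0.4657 -0.1715]
 [ 0.4817 -0.2228]
 [ 0.4117 -0.2457]
 [ 0.3951 -0.1926]] [ 0.43854954 -0.20814486] [0.05369434 0.07361813 0.05559576 0.07361227]
-72.6381080403571
shift [-0.0075  0.0026  0.1651] dist 0.165 turn tz -0.004 (alt 3.137) j6 1.92
bin corner near [ 0.41079671 -0.29101956  0.059     ] [ 0.61425072 -0.37856186  0.059     ] [ 0.39487815 -0.32473592  0.059     ]
```

Emit:
play_rows(rows="-1 -0.0075 0.0026 0.06 0;-1 -0.0075 0.0026 0.12 0;-1 -0.0075 0.0026 0.164 0;-1 -0.0075 0.0026 0.164 0;0 -0.0075 0.0026 0.164 0;1 -0.0075 0.0026 0.164 0;1 -0.0075 0.0026 0.164 0;1 -0.0075 0.0026 0.164 0", force=35)

```text
clock: 18.25
position: [0.4402, -0.2082, 0.0083]
tool_rot: [-3.1, -0.466, -0.038]
wrist_force: [-1.3, 1.3, 7.8]
grip_width: 0.632
```

```bash
python3 - <<'E'
from h import *
info()
E
```

```text
t 18.25 pos [ 0.4402 -0.2082  0.0083] toolx [0.955 0.294 0.025] tooly [ 0.294 -0.956 -0.003] tz [ 0.023  0.01  -1.   ] j6 [-0.05  0.32 -0.67 -0.02 -0.56  1.93] F [-1.3  1.3  7.8] w 0.632
```

Emit:
play_rows(rows="1 0 0 -0.06 0;1 0 0 -0.12 0;1 0 0 -0.16 0;1 0 0 -0.16 0")

```text
clock: 18.75
position: [0.4387, -0.2103, 0.1733]
tool_rot: [-3.102, -0.467, -0.053]
wrist_force: [0.3, 0.5, -1.9]
grip_width: 0.632
```

```bash
python3 - <<'E'
from h import *
info();go(.674,-.125,.16,np.deg2rad(24.7))
E
```

```text
t 18.75 pos [ 0.4387 -0.2103  0.1733] toolx [0.955 0.294 0.034] tooly [ 0.294 -0.956  0.001] tz [ 0.033  0.009 -0.999] j6 [-0.05  0.08 -0.49 -0.01 -0.97  1.93] F [ 0.3  0.5 -1.9] w 0.632
shift [ 0.2494 -0.0123  0.0218] dist 0.251 turn tz 1.438 (alt -1.703) j6 1.93
```

Emit:
play_rows(rows="1 0.03 -0.0015 0 0.18;1 0.08 -0.004 0 0.36;1 0.13 -0.006 0 0.54;1 0.18 -0.009 0 0.72;1 0.22 -0.011 0 0.9;1 0.2494 -0.0123 0 1.08;1 0.2494 -0.0123 0 1.26;1 0.2494 -0.0123 0 1.438")

```text
clock: 19.75
position: [0.6731, -0.1249, 0.1811]
tool_rot: [-2.619, 1.689, -0.034]
wrist_force: [0.7, -0.3, -0.5]
grip_width: 0.632
```

Emit:
play_rows(rows="1 0 0 0 0;1 0 0 0 0")

```text
clock: 20.0
position: [0.6728, -0.1248, 0.1811]
tool_rot: [-2.622, 1.684, -0.034]
wrist_force: [-0.4, -0.3, -0.5]
grip_width: 0.628
```

```bash
python3 - <<'E'
from h import *
info();go(.674,-.125,.0225,np.deg2rad(24.7));snap("wrist","w16",k=1.5)
E
```

```text
t 20.0 pos [ 0.6728 -0.1248  0.1811] toolx [ 0.416 -0.909  0.004] tooly [-0.909 -0.416 -0.033] tz [ 0.032  0.01  -0.999] j6 [ 0.1   0.39 -0.06 -0.01 -1.09  0.34] F [-0.4 -0.3 -0.5] w 0.628
shift [-0.      0.0043  0.1585] dist 0.159 turn tz -0.002 (alt 3.139) j6 0.34
```

View pics/w16.png

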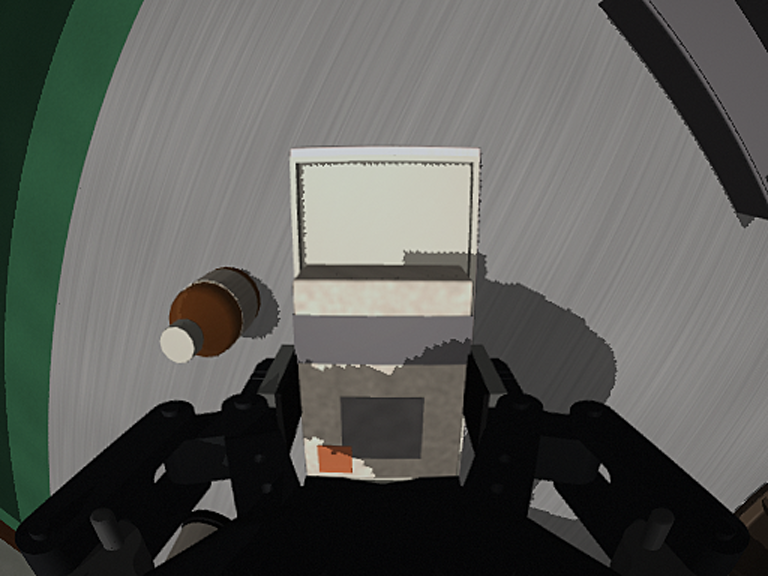

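Emit:
play_rows(rows="1 0 0.0043 0.06 0;1 0 0.0043 0.12 0;1 0 0.0043 0.15 0;1 0 0.0043 0.159 0;1 0 0.0043 0.162 0;1 0 0.0043 0.162 0")

```text
clock: 20.8
position: [0.675, -0.1256, 0.0215]
tool_rot: [-2.623, 1.682, -0.037]
wrist_force: [-2.3, -1.3, 3.5]
grip_width: 0.631
```

Emit:
play_rows(rows="1 0 0 0.002 0;-0.6 0 0 0.002 0;-0.6 0 0 0.002 0;-0.6 0 0 0.002 0;-0.6 0 0 -0.05 0;-0.6 0 0 -0.11 0;-0.6 0 0 -0.16 0;-0.6 0 0 -0.16 0")

```text
clock: 21.8
position: [0.6722, -0.1271, 0.187]
tool_rot: [-2.619, 1.678, -0.049]
wrist_force: [1.1, -0.8, -0.7]
grip_width: 0.798
```

```bash
python3 - <<'E'
from h import *
info();snap("wrist","w17",k=1.5);snap("side","s17",k=1.5)
E
```

```text
t 21.8 pos [ 0.6722 -0.1271  0.187 ] toolx [ 0.418 -0.909  0.01 ] tooly [-0.908 -0.418 -0.043] tz [ 0.043  0.009 -0.999] j6 [ 0.09  0.38 -0.06 -0.01 -1.09  0.34] F [ 1.1 -0.8 -0.7] w 0.798
```

View pics/w17.png

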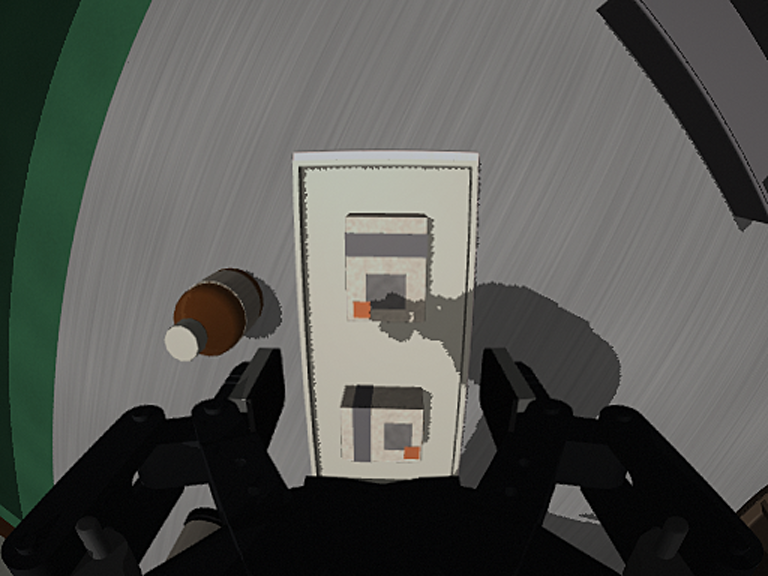

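View pics/s17.png

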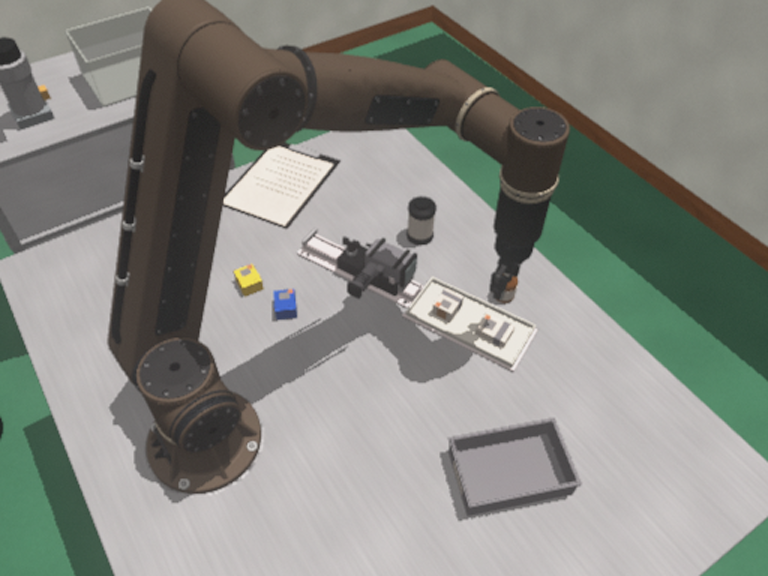

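```bash
python3 - <<'E'
from h import *
go(.4883,.1268,.2,np.deg2rad(-65.3))
E
```

```text
shift [-0.306   0.0583 -0.0221] dist 0.312 turn tz 1.570 (alt -1.572) j6 0.34
```

Emit:
play_rows(rows="-1 -0.04 0.008 -0.01 -0.18;-1 -0.09 0.017 -0.022 -0.36;-1 -0.14 0.027 -0.022 -0.54;-1 -0.19 0.036 -0.022 -0.72;-1 -0.24 0.046 -0.022 -0.9;-1 -0.28 0.053 -0.022 -1.08;-1 -0.306 0.058 -0.022 -1.26;-1 -0.306 0.058 -0.022 -1.44")

```text
clock: 22.9
position: [0.4869, 0.1279, 0.1985]
tool_rot: [-3.101, -0.481, -0.053]
wrist_force: [0.6, -0.9, -0.0]
grip_width: 1.002
```

```bash
python3 - <<'E'
from h import *
info();go(.4883,.1268,.2,np.deg2rad(-65.3))
E
```

```text
t 22.9 pos [0.4869 0.1279 0.1985] toolx [0.952 0.303 0.034] tooly [ 0.303 -0.953  0.002] tz [ 0.033  0.008 -0.999] j6 [ 0.66  0.08 -0.44  0.02 -1.02  1.21] F [ 0.6 -0.9 -0. ] w 1.002
shift [ 0.0011  0.0015 -0.0015] dist 0.002 turn tz -0.123 (alt 3.018) j6 1.21
```

Emit:
play_rows(rows="-1 0.001 0.0015 -0.0015 -0.123;-1 0.001 0.0015 -0.0015 -0.123")

```text
clock: 23.15
position: [0.4876, 0.1266, 0.1987]
tool_rot: [-3.068, -0.67, -0.05]
wrist_force: [0.4, 0.1, -0.8]
grip_width: 0.998
```

```bash
python3 - <<'E'
from h import *
info();snap("wrist","w18",k=1.5)
for X in [(.4883,.1268,.102)]: print(np.array(proj("wrist",X,load("w18")))*1.5)
E
```

```text
t 23.15 pos [0.4876 0.1266 0.1987] toolx [0.908 0.417 0.031] tooly [ 0.417 -0.909  0.006] tz [ 0.031  0.007 -0.999] j6 [ 0.65  0.08 -0.44  0.02 -1.02  1.34] F [ 0.4  0.1 -0.8] w 0.998
[380.22434314 291.98459726]
```

View pics/w18.png

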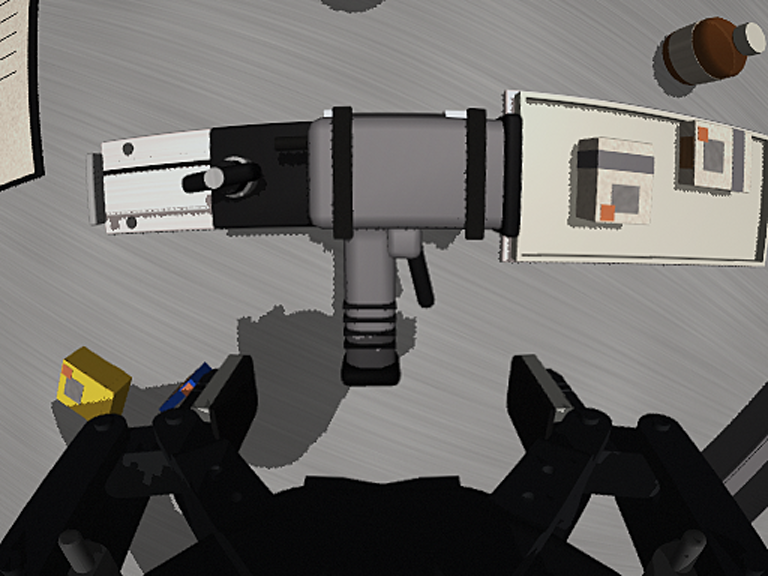

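```bash
python3 - <<'E'
from h import *
snap("scene","sc18",(170,200,310,310),k=5.5)
s=load("w18")
a,b=[on("wrist",np.array(q)/1.5,.1,s) for q in [(186,184),(257,172)]];print("wing",np.rad2deg(np.arctan2(*(b-a)[1::-1])),np.linalg.norm(a-b))
im=cv2.imread("pics/w18_full.png");cv2.imwrite("pics/e.png",cv2.resize(im[50:190,330:512],None,fx=4.2,fy=4.2,interpolation=cv2.INTER_CUBIC))
E
```

```text
wing -59.56691411882255 0.04391543033476692
```

View pics/sc18.png

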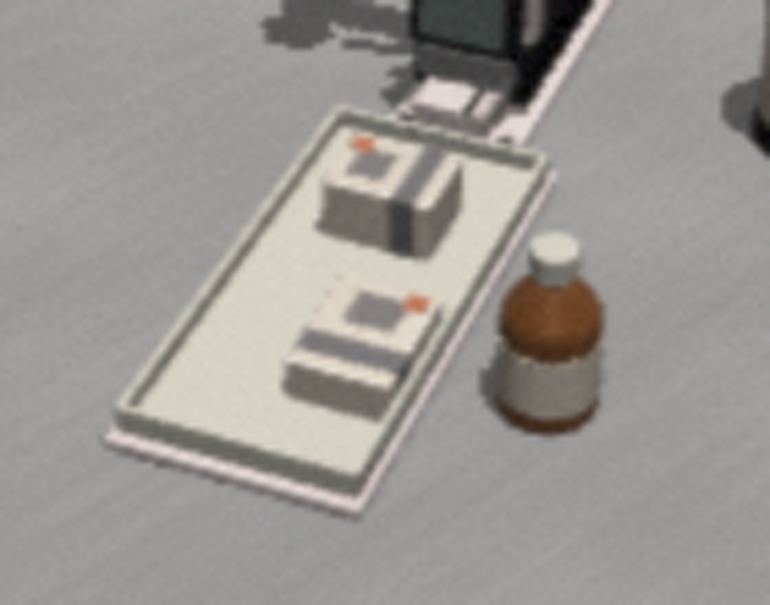

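View pics/e.png

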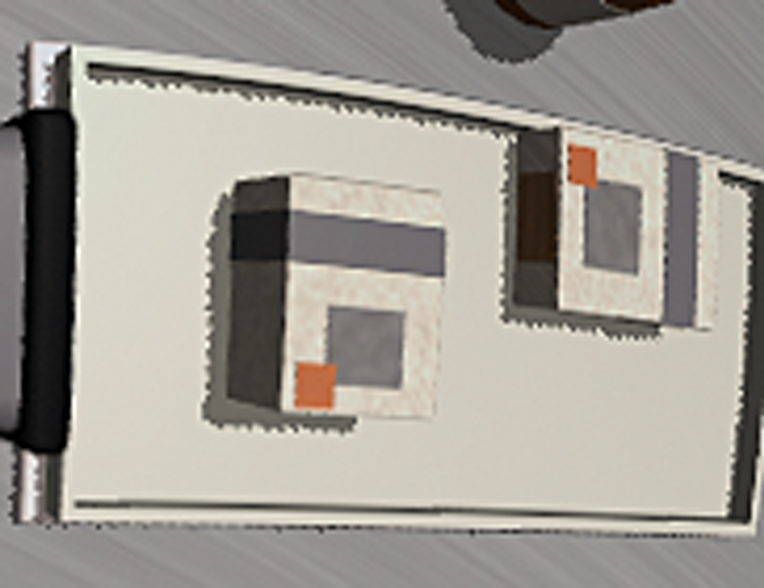

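```bash
python3 - <<'E'
from h import *
yaw=np.deg2rad(24.7);ex=np.array([np.cos(yaw),np.sin(yaw)]);ey=np.array([-ex[1],ex[0]]);tc=np.array([.647,-.066])
t=lambda p:np.round([(p[:2]-tc)@ex,(p[:2]-tc)@ey],4)
s=load("w18")
for q in [(557,130),(555,305),(710,330),(718,165)]: print("w",t(on("wrist",(q[0]/4.2+330,q[1]/4.2+50),.036,s)))
for q in [(337,277),(440,310),(385,388),(288,360)]: print("s",t(on("scene",(q[0]/5.5+170,q[1]/5.5+200),.036)))
for q in [(90,60),(555,120),(720,160)]: print("rim in",t(on("wrist",(q[0]/4.2+330,q[1]/4.2+50),.023,s)))
for q in [(445,190),(437,418)]: print("sq",t(on("wrist",(q[0]/4.2+330,q[1]/4.2+50),.048,s)))
E
```

```text
w [ 0.061  -0.0147]
w [ 0.0088 -0.0155]
w [ 0.0081 -0.088 ]
w [ 0.062  -0.0894]
s [ 0.0071 -0.0211]
s [ 0.0654 -0.0256]
s [ 0.0619 -0.0909]
s [ 0.0101 -0.0898]
rim in [0.0632 0.1332]
rim in [ 0.0665 -0.0247]
rim in [ 0.0665 -0.1046]
sq [0.036  0.0367]
sq [-0.0261  0.0357]
```

```bash
python3 - <<'E'
from h import *
go(.4883,.1268,.071,np.deg2rad(-65.3))
E
```

```text
shift [-0.0036 -0.0009  0.128 ] dist 0.128 turn tz -0.003 (alt 3.138) j6 1.34
```

Emit:
play_rows(rows="-1 -0.0036 -0.001 0.05 0;-1 -0.0036 -0.001 0.1 0;-1 -0.0036 -0.001 0.128 0;-1 -0.0036 -0.001 0.128 0", force=30)

```text
clock: 23.75
position: [0.4868, 0.1257, 0.0689]
tool_rot: [3.069, 0.663, 0.043]
wrist_force: [0.3, 0.0, 0.6]
grip_width: 1.003
```

```bash
python3 - <<'E'
from h import *
info();snap("wrist","w19",k=1.5)
E
```

```text
t 23.75 pos [0.4868 0.1257 0.0689] toolx [0.911 0.412 0.026] tooly [ 0.412 -0.911  0.007] tz [ 0.027  0.004 -1.   ] j6 [ 0.65  0.24 -0.6   0.02 -0.71  1.33] F [0.3 0.  0.6] w 1.003
```

View pics/w19.png

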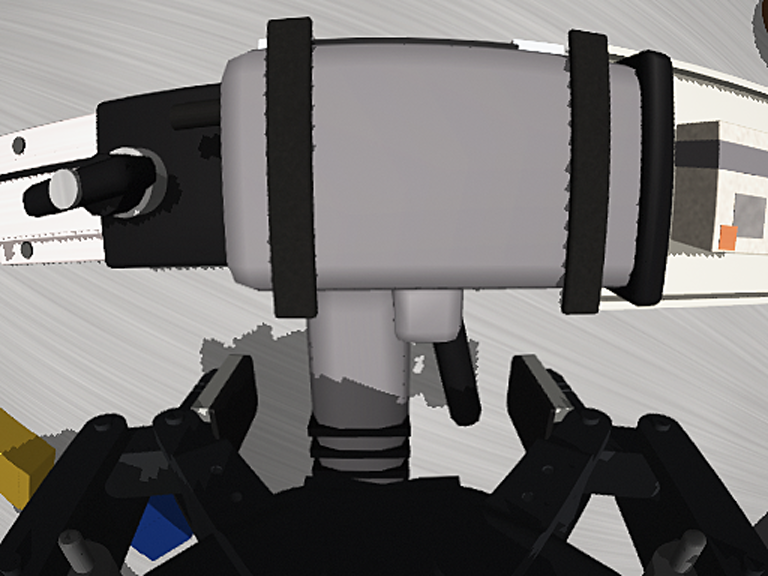

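Emit:
play_rows(rows="0 0 0 0 0;1 0 0 0 0;1 0 0 0 0;1 0 0 0 0;1 0 0 0 0;1 0 0 0 0", force=30)

```text
clock: 24.55
position: [0.4882, 0.127, 0.072]
tool_rot: [-3.069, -0.664, -0.05]
wrist_force: [-5.2, 0.6, 8.6]
grip_width: 0.488
```

```bash
python3 - <<'E'
from h import *
info();snap("wrist","w20",k=1.5)
E
```

```text
t 24.55 pos [0.4882 0.127  0.072 ] toolx [0.91  0.413 0.032] tooly [ 0.413 -0.911  0.006] tz [ 0.031  0.008 -0.999] j6 [ 0.65  0.23 -0.6   0.02 -0.71  1.33] F [-5.2  0.6  8.6] w 0.488
```

View pics/w20.png

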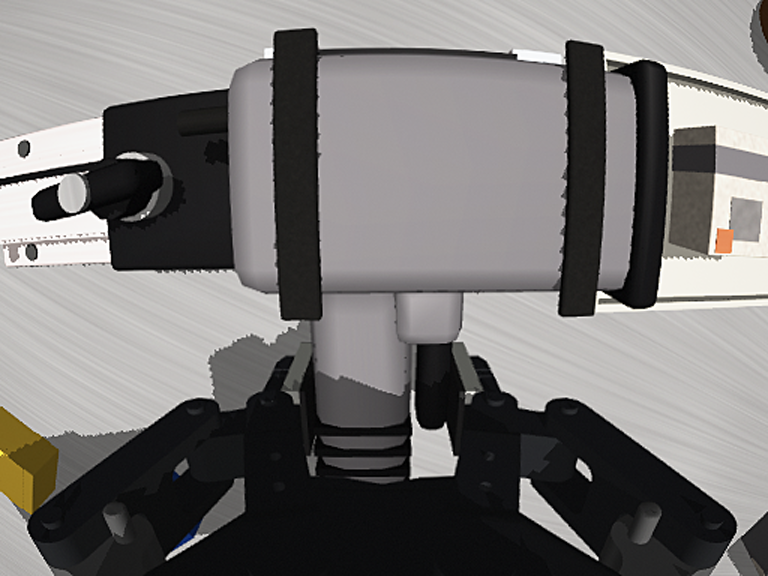

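Emit:
play_rows(rows="1 0 0 0 0;1 0 0 0 0;1 0 0 0 0;1 0 0 0 0;1 0 0 0 0;1 0 0 0 0;1 0 0 0 0;1 0 0 0 0")

```text
clock: 25.6
position: [0.4882, 0.1271, 0.0721]
tool_rot: [-3.069, -0.664, -0.051]
wrist_force: [-1.3, 0.5, 1.1]
grip_width: 0.486
```

Emit:
play_rows(rows="1 0 0 0 0;1 0 0 0 0;1 0 0 0 0;1 0 0 0 0;1 0 0 0 0;1 0 0 0 0;1 0 0 0 0;1 0 0 0 0")

```text
clock: 26.6
position: [0.4882, 0.1271, 0.0721]
tool_rot: [-3.069, -0.664, -0.051]
wrist_force: [-1.9, 1.3, 1.1]
grip_width: 0.481
```

```bash
python3 - <<'E'
from h import *
info();snap("scene","sc21",(170,130,370,310),k=4);snap("wrist","w21",k=1.5)
E
```

```text
t 26.6 pos [0.4882 0.1271 0.0721] toolx [0.91  0.413 0.032] tooly [ 0.413 -0.911  0.006] tz [ 0.031  0.008 -0.999] j6 [ 0.66  0.23 -0.6   0.02 -0.71  1.33] F [-1.9  1.3  1.1] w 0.481
```

View pics/sc21.png

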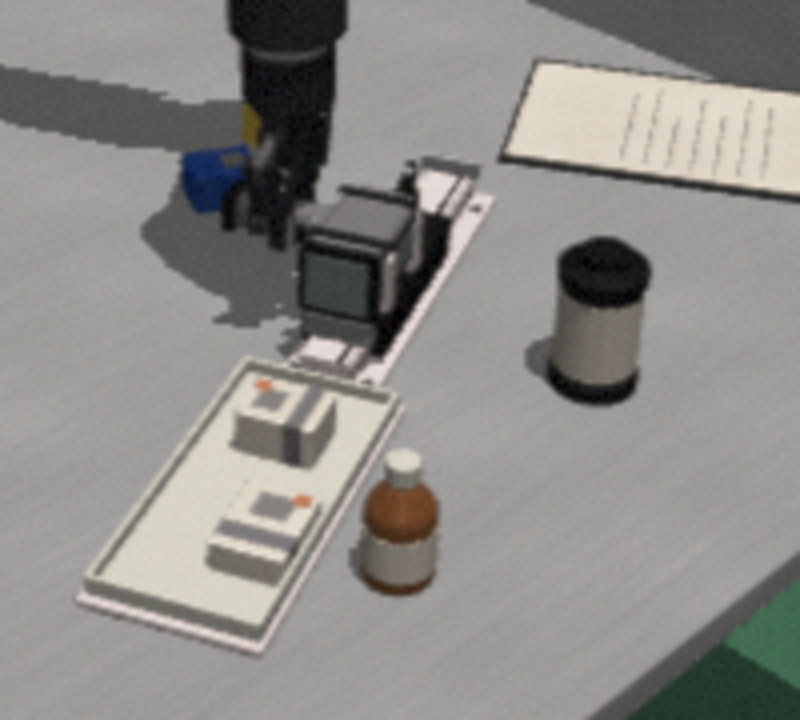

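View pics/w21.png

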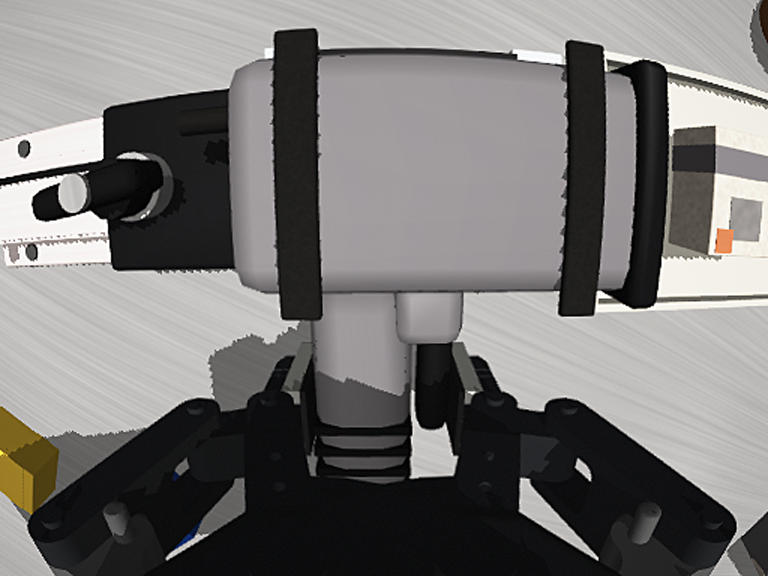

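Emit:
play_rows(rows="-1 0 0 0 0;-1 0 0 0 0;-1 0 0 0 0;-1 0 0 0 0;-1 0 0 -0.05 0;-1 0 0 -0.1 0;-1 0 0 -0.13 0;-1 0 0 -0.13 0")

```text
clock: 27.7
position: [0.4854, 0.1269, 0.2048]
tool_rot: [-3.067, -0.664, -0.058]
wrist_force: [-0.1, -0.3, -0.1]
grip_width: 1.003
```

```bash
python3 - <<'E'
from h import *
info();snap("wrist","w22",k=1.5);go(.5094,.239,.2,np.deg2rad(31))
s=load("w22")
E
```

```text
t 27.7 pos [0.4854 0.1269 0.2048] toolx [0.91  0.413 0.037] tooly [ 0.413 -0.911  0.005] tz [ 0.036  0.011 -0.999] j6 [ 0.66  0.07 -0.44  0.02 -1.03  1.33] F [-0.1 -0.3 -0.1] w 1.003
shift [ 0.0691 -0.0922  0.0049] dist 0.115 turn tz 1.456 (alt -1.686) j6 1.33
```

View pics/w22.png

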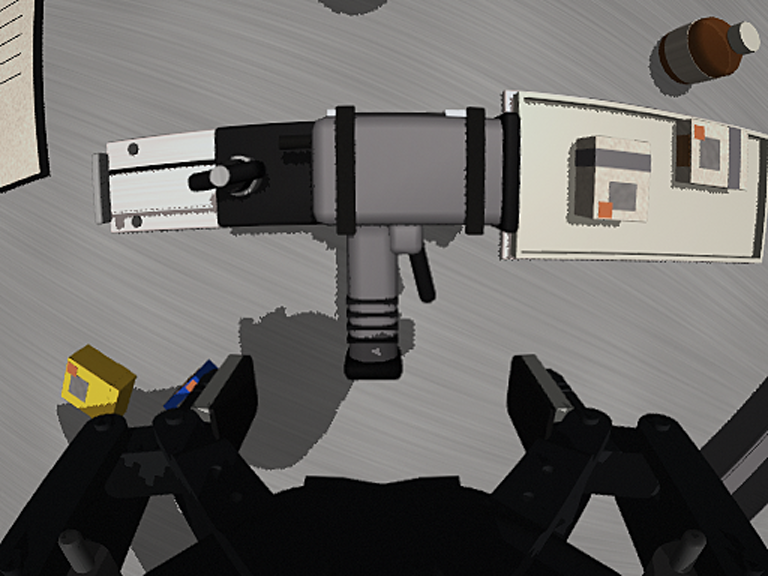

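Trigger sprang back. Next is the knob.

Emit:
play_rows(rows="-1 0.02 -0.03 0 0.18;-1 0.04 -0.06 0 0.36;-1 0.069 -0.092 0.005 0.54;-1 0.069 -0.092 0.005 0.72;-1 0.069 -0.092 0.005 0.9;-1 0.069 -0.092 0.005 1.08;-1 0.069 -0.092 0.005 1.26;-1 0.069 -0.092 0.005 1.44")

```text
clock: 28.75
position: [0.5088, 0.2384, 0.1982]
tool_rot: [-2.722, 1.523, -0.037]
wrist_force: [0.3, -0.1, -0.4]
grip_width: 0.999
```

```bash
python3 - <<'E'
from h import *
info();go(.5094,.239,.068,np.deg2rad(31))
E
```

```text
t 28.75 pos [0.5088 0.2384 0.1982] toolx [ 0.523 -0.852  0.01 ] tooly [-0.852 -0.523 -0.031] tz [ 0.031  0.008 -0.999] j6 [ 0.8   0.18 -0.32  0.02 -1.04 -0.26] F [ 0.3 -0.1 -0.4] w 0.999
shift [-0.0014  0.0031  0.1302] dist 0.13 turn tz 0.010 (alt -3.132) j6 -0.26
```

Emit:
play_rows(rows="-1 -0.0014 0.003 0.06 0.01;-1 -0.0014 0.003 0.115 0.01;-1 -0.0014 0.003 0.13 0.01;-1 -0.0014 0.003 0.13 0.01;0 -0.0014 0.003 0.13 0.01;1 -0.0014 0.003 0.13 0.01;1 -0.0014 0.003 0.13 0.01;1 -0.0014 0.003 0.13 0.01", force=100)

```text
clock: 29.75
position: [0.5097, 0.2392, 0.0695]
tool_rot: [-2.714, 1.536, -0.037]
wrist_force: [-3.6, 0.6, 8.2]
grip_width: 0.213
```

Emit:
play_rows(rows="1 0 0 0 -0.14;1 0 0 0 -0.28;1 0 0 0 -0.42;1 0 0 0 -0.56;1 0 0 0 -0.7;1 0 0 0 -0.84;1 0 0 0 -0.98;1 0 0 0 -1.1")

```text
clock: 30.75
position: [0.5098, 0.2395, 0.0694]
tool_rot: [-3.131, -0.116, -0.051]
wrist_force: [0.5, 0.9, -2.8]
grip_width: 0.213
```

```bash
python3 - <<'E'
from h import *
info();print(get_state()["wrist_torque"]);snap("wrist","w23",k=1.5)
T=R.from_rotvec(get_state()["tool_rot"]).as_matrix();print(T.T@np.array([-.418,.9085,0]))
E
```

```text
t 30.75 pos [0.5098 0.2395 0.0694] toolx [0.997 0.074 0.033] tooly [ 0.074 -0.997 -0.007] tz [ 0.032  0.009 -0.999] j6 [ 0.8   0.32 -0.48  0.02 -0.75  0.83] F [ 0.5  0.9 -2.8] w 0.213
[ 0.80553721  0.10027777 -0.15263962]
[-0.34453706 -0.93880987 -0.00514635]
```

View pics/w23.png

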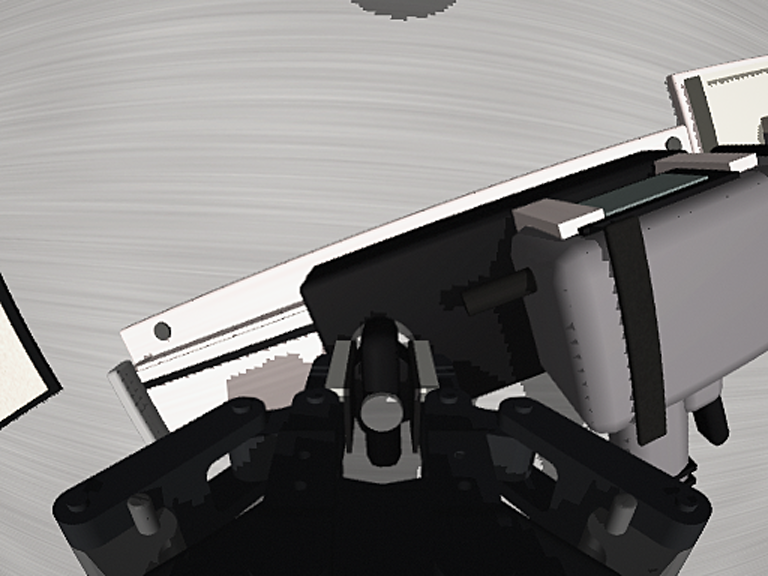

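Emit:
play_rows(rows="1 -0.0034 -0.0094 0 0;1 -0.0069 -0.0188 0 0;1 -0.0121 -0.0329 0 0;1 -0.0172 -0.0469 0 0;1 -0.0224 -0.061 0 0;1 -0.0276 -0.0751 0 0;1 -0.031 -0.0845 0 0;1 -0.031 -0.0845 0 0")

```text
clock: 31.8
position: [0.4714, 0.323, 0.0693]
tool_rot: [-3.13, -0.126, -0.051]
wrist_force: [-4.1, 0.7, 4.9]
grip_width: 0.204
```

```bash
python3 - <<'E'
from h import *
info();T=R.from_rotvec(get_state()["tool_rot"]).as_matrix();print(T.T@np.array([-.418,.9085,0]))
E
```

```text
t 31.8 pos [0.4714 0.323  0.0693] toolx [0.996 0.08  0.033] tooly [ 0.08  -0.997 -0.008] tz [ 0.032  0.01  -0.999] j6 [ 0.96  0.33 -0.46  0.03 -0.75  0.67] F [-4.1  0.7  4.9] w 0.204
[-0.34363143 -0.93914673 -0.00413749]
```

Emit:
play_rows(rows="1 -0.0015 -0.004 0 0;1 -0.003 -0.008 0 0;1 -0.0034 -0.0095 0 0;1 -0.0034 -0.0095 0 0")

```text
clock: 32.3
position: [0.4678, 0.3306, 0.0693]
tool_rot: [-3.132, -0.126, -0.051]
wrist_force: [5.2, -8.6, 3.8]
grip_width: 0.208
```

```bash
python3 - <<'E'
from h import *
info();snap("wrist","w24",k=1.5);p=get_state()["position"][:2]-np.array([.5096,.2393]);print(np.linalg.norm(p), p@np.array([-.418,.9085]))
E
```

```text
t 32.3 pos [0.4678 0.3306 0.0693] toolx [0.996 0.08  0.033] tooly [ 0.08  -0.997 -0.005] tz [ 0.032  0.007 -0.999] j6 [ 0.97  0.33 -0.46  0.03 -0.76  0.66] F [ 5.2 -8.6  3.8] w 0.208
0.10044386823071458 0.10044859863761643
```

View pics/w24.png

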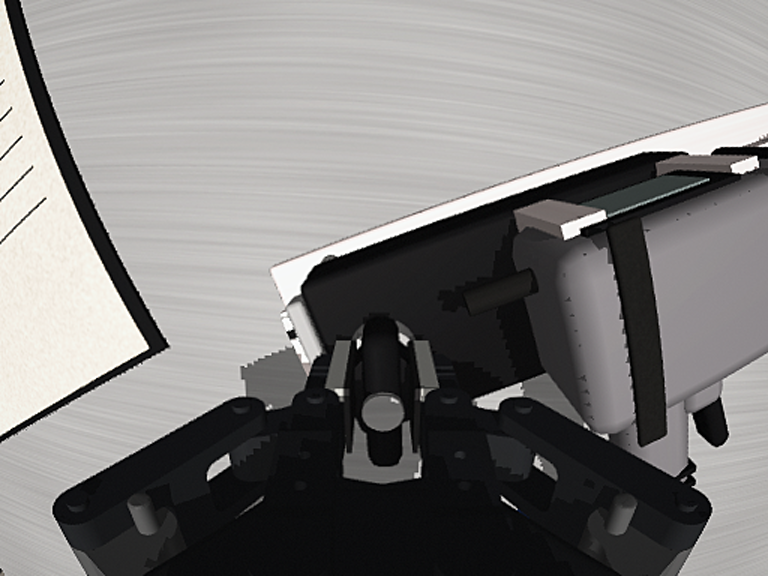

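Emit:
play_rows(rows="1 -0.0007 -0.0019 0 0.15;1 -0.0007 -0.0019 0 0.3;1 -0.0007 -0.0019 0 0.45;1 -0.0007 -0.0019 0 0.6;1 -0.0007 -0.0019 0 0.75;1 -0.0007 -0.0019 0 0.9;1 -0.0007 -0.0019 0 1.03;1 -0.0007 -0.0019 0 1.03")

```text
clock: 33.35
position: [0.4677, 0.3303, 0.0695]
tool_rot: [-2.776, 1.43, -0.042]
wrist_force: [8.0, -11.3, 5.0]
grip_width: 0.206
```

Emit:
play_rows(rows="1 0 0 0 0.08;1 0 0 0 0.16;1 0 0 0 0.24;1 0 0 0 0.3;1 0 0 0 0.3")

```text
clock: 33.98
position: [0.4678, 0.33, 0.0697]
tool_rot: [-2.531, 1.825, -0.039]
wrist_force: [1.0, -5.2, 4.5]
grip_width: 0.212
```

```bash
python3 - <<'E'
from h import *
info();print(get_state()["wrist_torque"]);snap("wrist","w25",(130,150,400,384),k=2.5)
E
```

```text
t 33.98 pos [0.4678 0.33   0.0697] toolx [ 0.316 -0.949  0.008] tooly [-0.948 -0.316 -0.032] tz [ 0.033  0.003 -0.999] j6 [ 0.97  0.33 -0.46  0.04 -0.76 -0.68] F [ 1.  -5.2  4.5] w 0.212
[-1.6931809  -0.43638654  0.84233857]
```

View pics/w25.png

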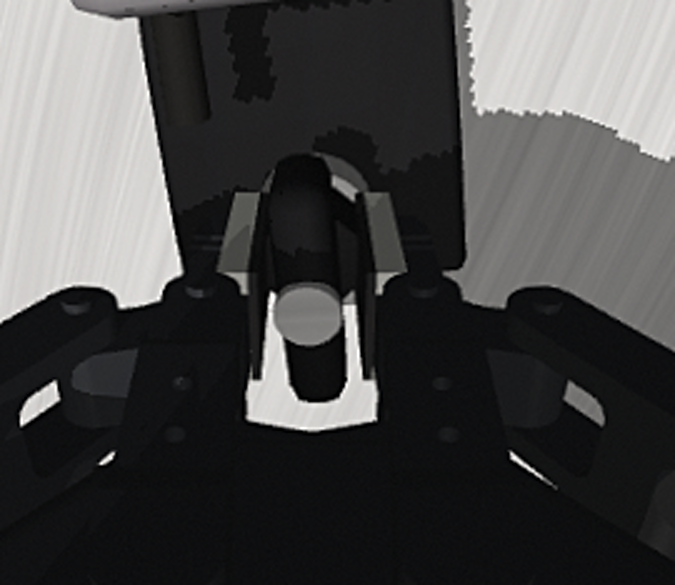

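Emit:
play_rows(rows="1 0 0 0 -0.05;-1 0 0 0 -0.05;-1 0 0 0 -0.05;-1 0 0 0 -0.05;-1 0 0 0 -0.05;-1 0 0 -0.05 -0.05;-1 0 0 -0.1 -0.05;-1 0 0 -0.14 -0.05")

```text
clock: 35.02
position: [0.4632, 0.3299, 0.2118]
tool_rot: [-2.575, 1.76, -0.04]
wrist_force: [0.8, 0.1, -0.2]
grip_width: 1.0
```

```bash
python3 - <<'E'
from h import *
info();snap("wrist","w26",k=1.5)
E
```

```text
t 35.02 pos [0.4632 0.3299 0.2118] toolx [ 0.363 -0.932  0.008] tooly [-0.931 -0.363 -0.033] tz [ 0.034  0.004 -0.999] j6 [ 0.98  0.18 -0.29  0.03 -1.08 -0.62] F [ 0.8  0.1 -0.2] w 1.0
```

View pics/w26.png

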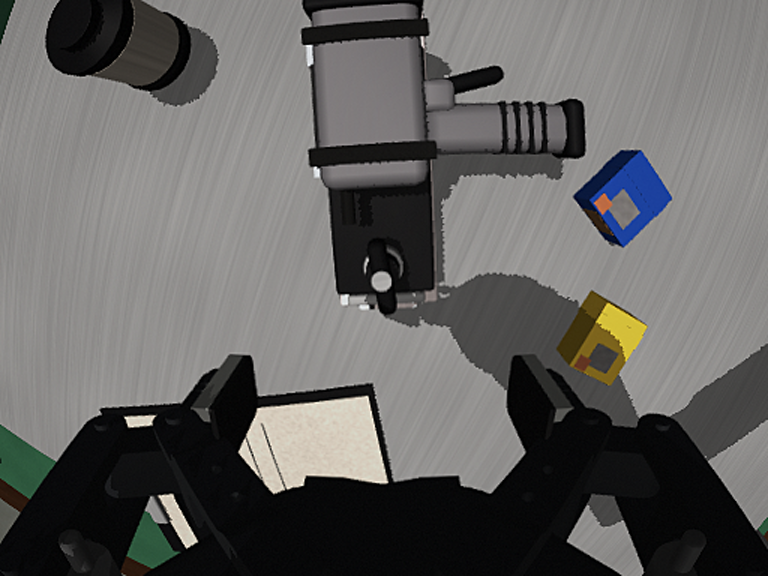

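```bash
python3 - <<'E'
from h import *
go(.69,-.09,.2,np.deg2rad(-65.3))
E
```

```text
shift [ 0.4743 -0.0552  0.0224] dist 0.478 turn tz 1.513 (alt -1.629) j6 -0.62
```

Emit:
play_rows(rows="-1 0.03 -0.003 0 -0.18;-1 0.09 -0.01 0 -0.36;-1 0.15 -0.017 0.01 -0.54;-1 0.21 -0.024 0.01 -0.72;-1 0.27 -0.031 0.01 -0.9;-1 0.33 -0.038 0.015 -1.08;-1 0.39 -0.045 0.02 -1.26;-1 0.44 -0.05 0.02 -1.44")

```text
clock: 36.08
position: [0.6672, -0.0494, 0.2017]
tool_rot: [-3.122, -0.295, -0.062]
wrist_force: [1.0, 0.5, 0.2]
grip_width: 0.999
```

```bash
python3 - <<'E'
from h import *
info();go(.69,-.09,.19,np.deg2rad(-65.3))
E
```

```text
t 36.08 pos [ 0.6672 -0.0494  0.2017] toolx [0.982 0.187 0.04 ] tooly [ 0.187 -0.982 -0.002] tz [ 0.039  0.009 -0.999] j6 [ 0.22  0.34 -0.08 -0.   -1.11  1.54] F [1.  0.5 0.2] w 0.999
shift [0.0143 0.0442 0.0122] dist 0.048 turn tz -0.243 (alt 2.899) j6 1.54
```

Emit:
play_rows(rows="-1 0.014 0.044 0.012 -0.13;-1 0.014 0.044 0.012 -0.243;-1 0.014 0.044 0.012 -0.243;-1 0.014 0.044 0.012 -0.243")

```text
clock: 36.58
position: [0.6895, -0.0894, 0.1903]
tool_rot: [-3.068, -0.669, -0.063]
wrist_force: [-0.8, -0.0, -0.5]
grip_width: 0.999
```

```bash
python3 - <<'E'
from h import *
info();snap("wrist","w27",k=1.5)
E
```

```text
t 36.58 pos [ 0.6895 -0.0894  0.1903] toolx [0.908 0.416 0.04 ] tooly [ 0.416 -0.909  0.008] tz [ 0.039  0.009 -0.999] j6 [ 0.15  0.39 -0.03 -0.   -1.11  1.85] F [-0.8 -0.  -0.5] w 0.999
```

View pics/w27.png

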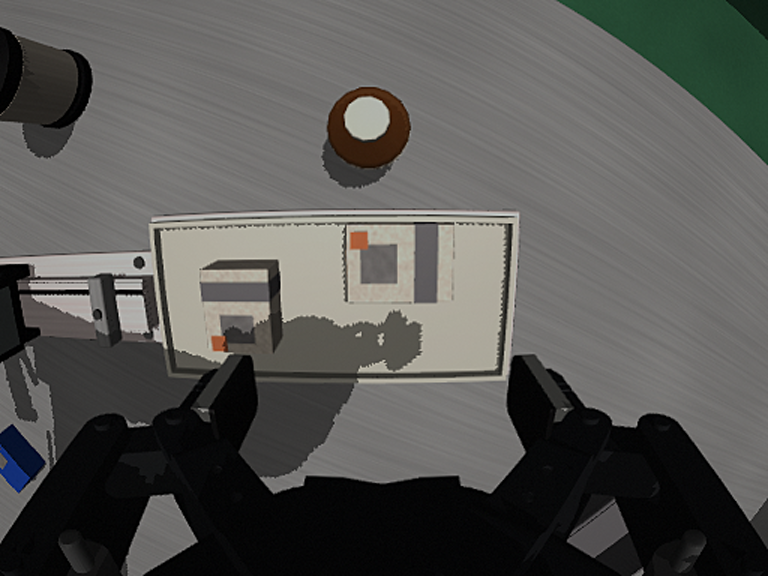

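```bash
python3 - <<'E'
from h import *
s=load("w27");o=lambda u,v,z:on("wrist",(u/1.5,v/1.5),z,s)
def box(q,z):
    c=np.array([o(*p,z)[:2] for p in q]);d=c[1]-c[0]+c[2]-c[3];print(c.mean(0).round(4),np.linalg.norm(c-np.roll(c,-1,0),axis=1).round(4),np.rad2deg(np.arctan2(d[1],d[0])));return c.mean(0),np.arctan2(d[1],d[0])
m,a=box([(346,224),(453,224),(453,303),(346,302)],.036)
box([(200,270),(279,269),(272,353),(207,352)],.048)
go(m[0]-.005,m[1]-.002,.02,a);go(m[0]-.005,m[1]-.002,.09,a)
b=o(367,118,.1);print("bottle",b,np.linalg.norm(b[:2]-m))
E
```

```text
[ 0.7011 -0.0994] [0.0725 0.0558 0.0753 0.0545] -65.6615961343442
[ 0.6257 -0.0102] [0.0575 0.0612 0.0501 0.0612] -64.8604096694817
shift [-0.0059  0.0125  0.1705] dist 0.171 turn tz 0.005 (alt -3.136) j6 1.85
shift [-0.0031  0.013   0.1006] dist 0.101 turn tz 0.005 (alt -3.136) j6 1.85
bottle [ 0.77454526 -0.04308092  0.1       ] 0.09254134129487492
```

Emit:
play_rows(rows="-1 -0.003 0.013 0.05 0.005;-1 -0.003 0.013 0.1 0.005;-1 -0.003 0.013 0.1 0.005")

```text
clock: 37.0
position: [0.6933, -0.1008, 0.0868]
tool_rot: [-3.069, -0.661, -0.052]
wrist_force: [0.1, 0.4, 1.6]
grip_width: 1.003
```

```bash
python3 - <<'E'
from h import *
info();snap("wrist","w28",k=1.5);go(.6961,-.1014,.014,np.deg2rad(-65.5))
E
```

```text
t 37.0 pos [ 0.6933 -0.1008  0.0868] toolx [0.911 0.411 0.033] tooly [ 0.412 -0.911  0.005] tz [ 0.032  0.009 -0.999] j6 [ 0.13  0.49 -0.12 -0.01 -0.92  1.87] F [0.1 0.4 1.6] w 1.003
shift [-0.0025  0.0001  0.076 ] dist 0.076 turn tz -0.002 (alt 3.139) j6 1.87
```

View pics/w28.png

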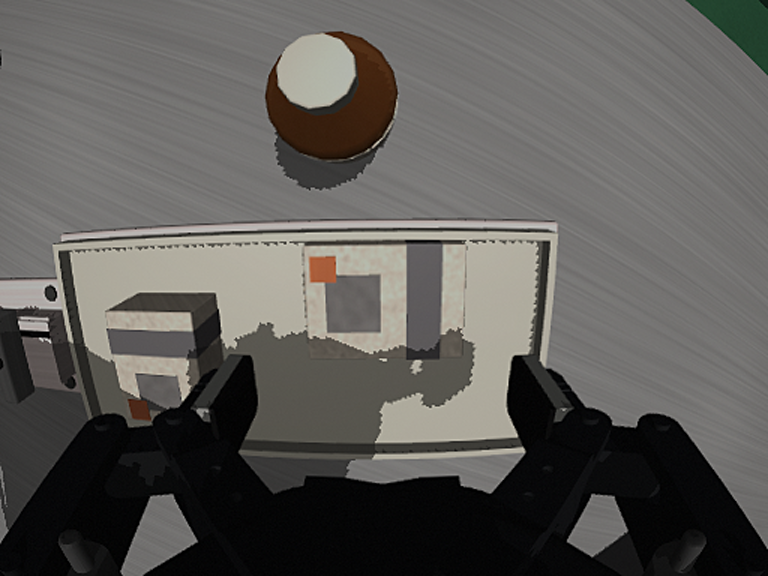

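Emit:
play_rows(rows="-1 -0.0025 0 0.04 0;-1 -0.0025 0 0.07 0;-1 -0.0025 0 0.075 0;-1 -0.0025 0 0.075 0;0 -0.0025 0 0.075 0;1 -0.0025 0 0.075 0;1 -0.0025 0 0.075 0;1 -0.0025 0 0.075 0", force=40)

```text
clock: 38.05
position: [0.6977, -0.1011, 0.018]
tool_rot: [3.07, 0.664, 0.066]
wrist_force: [-0.2, 0.6, 6.4]
grip_width: 0.853
```

```bash
python3 - <<'E'
from h import *
info();snap("wrist","w29",k=1.5)
E
```

```text
t 38.05 pos [ 0.6977 -0.1011  0.018 ] toolx [0.91  0.413 0.041] tooly [ 0.413 -0.911  0.009] tz [ 0.041  0.009 -0.999] j6 [ 0.13  0.57 -0.18 -0.   -0.78  1.87] F [-0.2  0.6  6.4] w 0.853
```

View pics/w29.png

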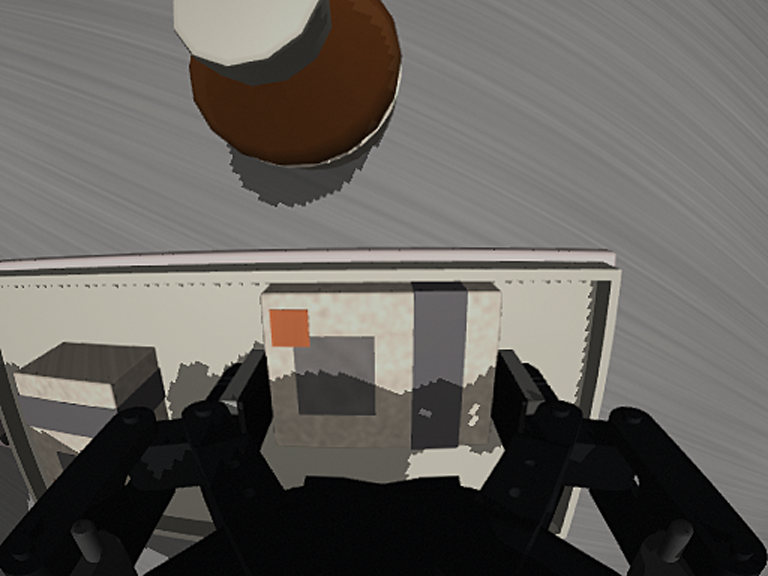

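Emit:
play_rows(rows="1 0 0 -0.03 0;1 0 0 -0.08 0;1 0 0 -0.14 0;1 0 0 -0.18 0;1 0 0 -0.18 0")

```text
clock: 38.72
position: [0.6926, -0.1028, 0.2045]
tool_rot: [3.068, 0.664, 0.081]
wrist_force: [-0.5, 0.7, -0.7]
grip_width: 0.852
```

```bash
python3 - <<'E'
from h import *
info();go(.50,-.33,.22,np.deg2rad(66.6));snap("wrist","w30",k=1.5)
E
```

```text
t 38.73 pos [ 0.6926 -0.1028  0.2045] toolx [0.909 0.413 0.05 ] tooly [ 0.413 -0.911  0.013] tz [ 0.051  0.009 -0.999] j6 [ 0.13  0.39 -0.01 -0.   -1.12  1.87] F [-0.5  0.7 -0.7] w 0.852
shift [-0.2682  0.1275 -0.0273] dist 0.298 turn tz 0.834 (alt -2.307) j6 1.87
```

View pics/w30.png

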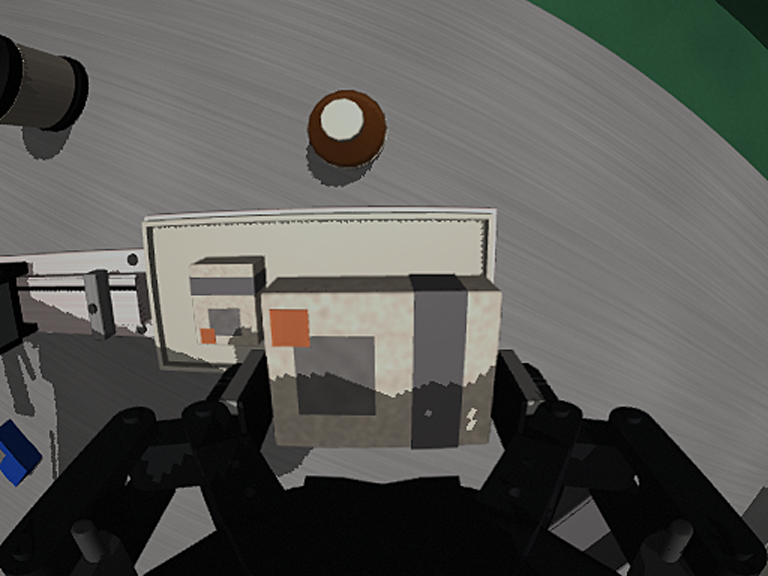

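Emit:
play_rows(rows="1 -0.03 0.014 -0.005 0.12;1 -0.08 0.04 -0.015 0.25;1 -0.13 0.065 -0.02 0.4;1 -0.18 0.09 -0.027 0.55;1 -0.23 0.11 -0.027 0.7;1 -0.268 0.1275 -0.027 0.834;1 -0.268 0.1275 -0.027 0.834;1 -0.268 0.1275 -0.027 0.834")

```text
clock: 39.78
position: [0.4986, -0.3296, 0.2169]
tool_rot: [-3.057, 0.632, -0.067]
wrist_force: [0.1, 0.4, -0.4]
grip_width: 0.852
```

```bash
python3 - <<'E'
from h import *
info();snap("wrist","w31",k=1.5)
E
```

```text
t 39.77 pos [ 0.4986 -0.3296  0.2169] toolx [ 0.917 -0.397  0.038] tooly [-0.396 -0.918 -0.027] tz [ 0.046  0.01  -0.999] j6 [-0.27  0.22 -0.2  -0.02 -1.1   1.45] F [ 0.1  0.4 -0.4] w 0.852
```

View pics/w31.png

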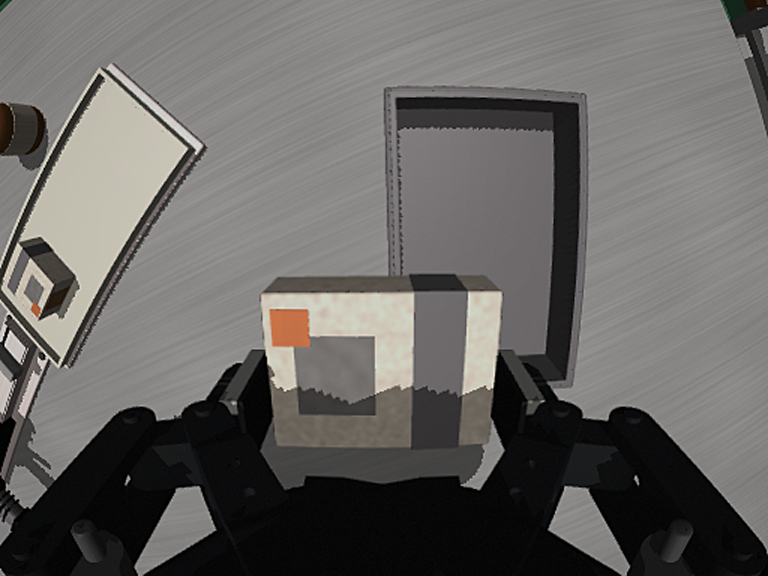

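```bash
python3 - <<'E'
from h import *
s=load("w31");o=lambda u,v,z:on("wrist",(u/1.5,v/1.5),z,s)[:2]
TL,TR,BR=o(386,88,.059),o(587,95,.059),o(571,386,.059);print(TL,TR,BR,np.linalg.norm(TR-TL),np.linalg.norm(TR-BR))
c=(TL+BR)/2;d=TR-BR;a=np.arctan2(d[1],d[0]);print("centre",c,np.rad2deg(a))
u=np.array([np.cos(a),np.sin(a)])
p=c+u*.052;q=c-u*.052;print(p,q);go(p[0],p[1],.15,a+np.pi/2)
E
```

```text
[ 0.61523389 -0.37823515] [ 0.56239369 -0.51141771] [ 0.35655447 -0.42802309] 0.14328181894405104 0.22209107321874355
centre [ 0.48589418 -0.40312912] -22.055056498094256
[ 0.534089   -0.42265499] [ 0.43769936 -0.38360326]
shift [0.0666 0.0737 0.0676] dist 0.12 turn tz -0.022 (alt 3.120) j6 1.45
```

Emit:
play_rows(rows="1 0.03 0.035 0.01 -0.022;1 0.0666 0.0737 0.03 -0.022;1 0.0666 0.0737 0.0676 -0.022;1 0.0666 0.0737 0.0676 -0.022")

```text
clock: 40.33
position: [0.5328, -0.421, 0.1458]
tool_rot: [-3.063, 0.596, -0.056]
wrist_force: [-0.5, -0.1, -0.7]
grip_width: 0.849
```

```bash
python3 - <<'E'
from h import *
info();snap("wrist","w32",k=1.5);go(.534,-.4225,.013,np.deg2rad(68))
E
```

```text
t 40.33 pos [ 0.5328 -0.421   0.1458] toolx [ 0.926 -0.375  0.031] tooly [-0.375 -0.927 -0.027] tz [ 0.039  0.014 -0.999] j6 [-0.4   0.41 -0.1  -0.03 -1.03  1.6 ] F [-0.5 -0.1 -0.7] w 0.849
shift [-0.0044  0.0044  0.1354] dist 0.136 turn tz 0.001 (alt -3.141) j6 1.60
```

View pics/w32.png

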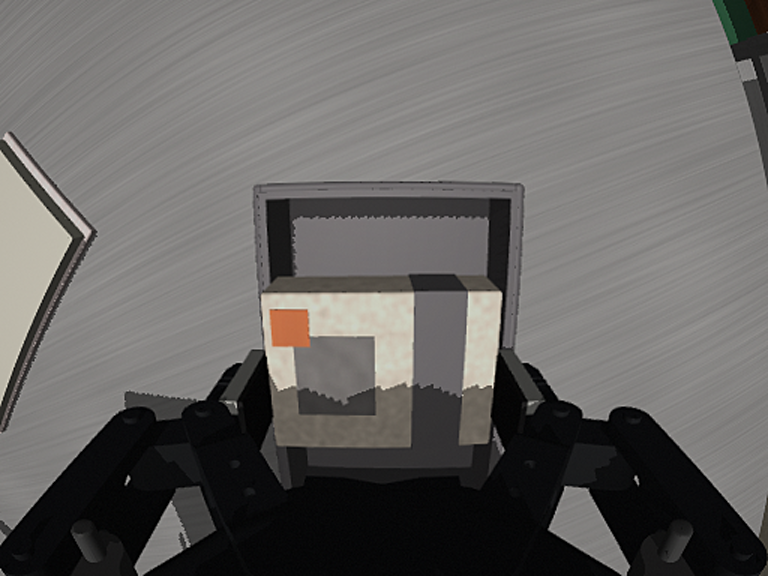

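Emit:
play_rows(rows="1 -0.0044 0.0044 0.04 0;1 -0.0044 0.0044 0.08 0;1 -0.0044 0.0044 0.115 0;1 -0.0044 0.0044 0.13 0;1 -0.0044 0.0044 0.135 0;1 -0.0044 0.0044 0.135 0")

```text
clock: 41.12
position: [0.5349, -0.4228, 0.0149]
tool_rot: [-3.066, 0.594, -0.064]
wrist_force: [0.1, 0.2, -0.6]
grip_width: 0.85
```

```bash
python3 - <<'E'
from h import *
info()
E
```

```text
t 41.12 pos [ 0.5349 -0.4228  0.0149] toolx [ 0.927 -0.374  0.037] tooly [-0.373 -0.927 -0.026] tz [ 0.044  0.01  -0.999] j6 [-0.4   0.55 -0.21 -0.04 -0.77  1.61] F [ 0.1  0.2 -0.6] w 0.85
```

Emit:
play_rows(rows="1 0 0 0.004 0;1 0 0 0.004 0;-1 0 0 0.004 0;-1 0 0 0.004 0;-1 0 0 0.004 0;-1 0 0 -0.05 0;-1 0 0 -0.11 0;-1 0 0 -0.16 0")

```text
clock: 42.12
position: [0.5279, -0.4247, 0.1773]
tool_rot: [-3.066, 0.594, -0.066]
wrist_force: [1.4, -0.5, 0.3]
grip_width: 0.997
```

```bash
python3 - <<'E'
from h import *
info();snap("wrist","w33",k=1.5);go(.6257,-.0102,.2,np.deg2rad(24.7))
E
```

```text
t 42.12 pos [ 0.5279 -0.4247  0.1773] toolx [ 0.927 -0.374  0.038] tooly [-0.373 -0.928 -0.025] tz [ 0.045  0.009 -0.999] j6 [-0.41  0.38 -0.07 -0.03 -1.08  1.61] F [ 1.4 -0.5  0.3] w 0.997
shift [-0.0659 -0.4224 -0.0082] dist 0.428 turn tz 0.759 (alt -2.383) j6 1.61
```

View pics/w33.png

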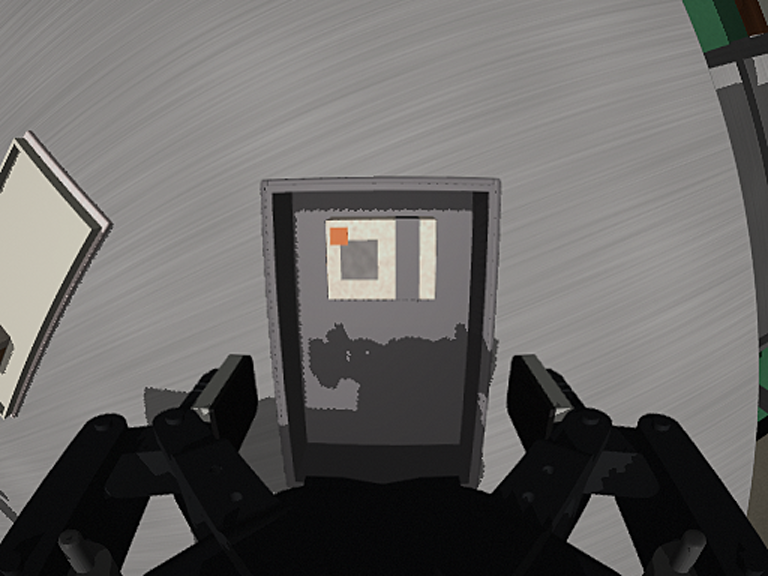

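Emit:
play_rows(rows="-1 -0.01 -0.03 0 -0.08;-1 -0.018 -0.09 0 -0.18;-1 -0.026 -0.15 -0.008 -0.3;-1 -0.034 -0.21 -0.008 -0.42;-1 -0.042 -0.27 -0.008 -0.54;-1 -0.05 -0.33 -0.008 -0.68;-1 -0.058 -0.39 -0.008 -0.81;-1 -0.0659 -0.42 -0.008 -0.81")

```text
clock: 43.18
position: [0.6254, -0.0095, 0.1996]
tool_rot: [3.06, 0.672, 0.083]
wrist_force: [-0.3, -0.4, 0.1]
grip_width: 0.998
```

Emit:
play_rows(rows="-1 0 0 0 0;-1 0 0 0 0")

```text
clock: 43.42
position: [0.6252, -0.0096, 0.1993]
tool_rot: [3.06, 0.673, 0.082]
wrist_force: [0.0, 0.2, 0.1]
grip_width: 1.002
```

```bash
python3 - <<'E'
from h import *
info();snap("wrist","w34",k=1.5)
E
```

```text
t 43.42 pos [ 0.6252 -0.0096  0.1993] toolx [0.906 0.419 0.049] tooly [ 0.419 -0.908  0.019] tz [ 0.053  0.004 -0.999] j6 [ 0.3   0.27 -0.2   0.01 -1.05  1.69] F [0.  0.2 0.1] w 1.002
```

View pics/w34.png

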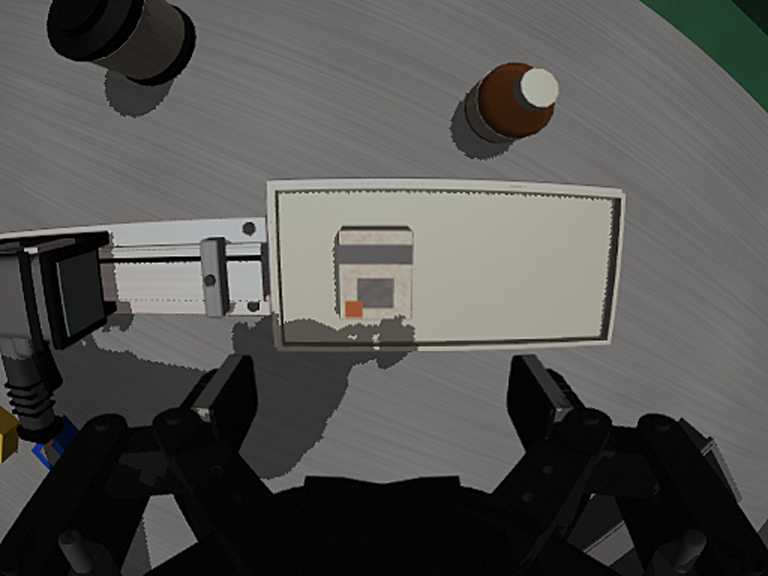

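```bash
python3 - <<'E'
from h import *
s=load("w34");o=lambda u,v,z:on("wrist",(u/1.5,v/1.5),z,s)
c=np.array([o(*p,.048)[:2] for p in [(339,230),(413,230),(412,319),(340,318)]]);d=c[1]-c[0]+c[2]-c[3];a=np.arctan2(d[1],d[0]);m=c.mean(0);print(m,np.linalg.norm(c-np.roll(c,-1,0),axis=1).round(4),np.rad2deg(a))
go(m[0],m[1],.02,a)
E
```

```text
[ 0.62544536 -0.00874688] [0.0495 0.0623 0.0503 0.0614] -65.83854501092407
shift [-0.008  -0.0045  0.1792] dist 0.179 turn tz 0.010 (alt -3.132) j6 1.69
```

Emit:
play_rows(rows="-1 -0.008 -0.0045 0.06 0.01;-1 -0.008 -0.0045 0.12 0.01;-1 -0.008 -0.0045 0.17 0.01;-1 -0.008 -0.0045 0.178 0.01;-1 -0.008 -0.0045 0.178 0.01;0 -0.008 -0.0045 0.178 0.01;1 -0.008 -0.0045 0.178 0.01;1 -0.008 -0.0045 0.178 0.01", force=40)

```text
clock: 44.48
position: [0.6266, -0.0086, 0.0235]
tool_rot: [3.063, 0.657, 0.087]
wrist_force: [-1.3, 0.1, 6.6]
grip_width: 0.577
```

Emit:
play_rows(rows="1 0 0 0 0;1 0 0 0 0")

```text
clock: 44.72
position: [0.6269, -0.0084, 0.0242]
tool_rot: [3.063, 0.657, 0.089]
wrist_force: [-0.1, -0.4, -1.3]
grip_width: 0.577
```

```bash
python3 - <<'E'
from h import *
info()
E
```

```text
t 44.73 pos [ 0.6269 -0.0084  0.0242] toolx [0.91  0.41  0.054] tooly [ 0.41  -0.912  0.019] tz [ 0.057  0.004 -0.998] j6 [ 0.31  0.45 -0.39  0.02 -0.67  1.67] F [-0.1 -0.4 -1.3] w 0.577
```

Emit:
play_rows(rows="1 0 0 -0.03 0;1 0 0 -0.08 0;1 0 0 -0.14 0;1 0 0 -0.18 0;1 0 0 -0.18 0")

```text
clock: 45.35
position: [0.6183, -0.0088, 0.2082]
tool_rot: [3.063, 0.658, 0.1]
wrist_force: [0.1, 0.1, -1.7]
grip_width: 0.579
```

```bash
python3 - <<'E'
from h import *
info();snap("wrist","w35",k=1.5);go(.4377,-.3836,.2,np.deg2rad(68));print(load("w34")["grip_width"])
E
```

```text
t 45.35 pos [ 0.6183 -0.0088  0.2082] toolx [0.91  0.41  0.061] tooly [ 0.41  -0.912  0.021] tz [ 0.064  0.006 -0.998] j6 [ 0.31  0.24 -0.21  0.02 -1.05  1.68] F [ 0.1  0.1 -1.7] w 0.579
shift [-0.3171  0.2682 -0.0074] dist 0.415 turn tz 0.806 (alt -2.336) j6 1.68
1.0022782020387042
```

View pics/w35.png

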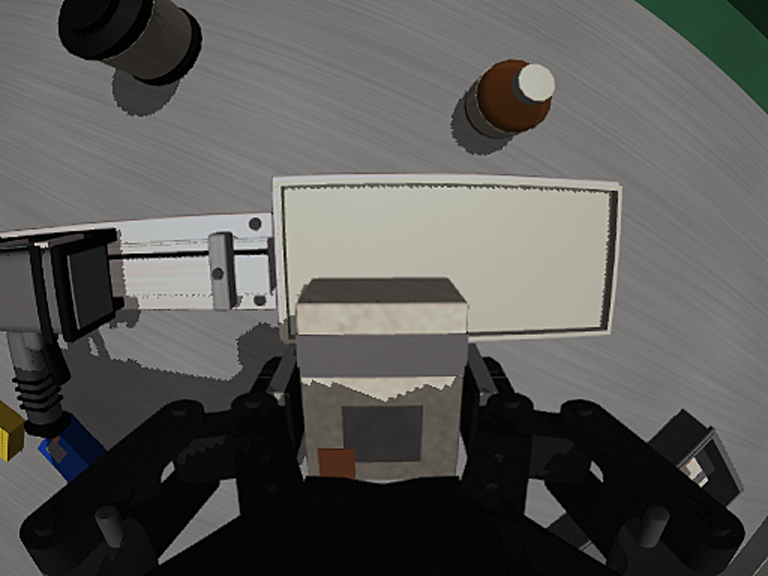

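Square carton held. Now to the bin.

Emit:
play_rows(rows="1 -0.03 0.025 -0.007 0.08;1 -0.075 0.063 -0.007 0.2;1 -0.12 0.1 -0.007 0.32;1 -0.165 0.14 -0.007 0.44;1 -0.21 0.178 -0.007 0.56;1 -0.255 0.216 -0.007 0.68;1 -0.295 0.25 -0.007 0.8;1 -0.317 0.268 -0.007 0.806")

```text
clock: 46.4
position: [0.4356, -0.3849, 0.1975]
tool_rot: [-3.064, 0.601, -0.086]
wrist_force: [0.2, 0.2, -1.1]
grip_width: 0.575
```

Emit:
play_rows(rows="1 0 0 0 0;1 0 0 0 0")

```text
clock: 46.65
position: [0.435, -0.3844, 0.1961]
tool_rot: [-3.063, 0.602, -0.082]
wrist_force: [1.1, 0.2, -1.0]
grip_width: 0.578
```

```bash
python3 - <<'E'
from h import *
info();snap("wrist","w36",k=1.5);go(.4377,-.3836,.1,np.deg2rad(68));go(.4377,-.3836,.016,np.deg2rad(68))
E
```

```text
t 46.65 pos [ 0.435  -0.3844  0.1961] toolx [ 0.924 -0.379  0.048] tooly [-0.378 -0.925 -0.029] tz [ 0.055  0.009 -0.998] j6 [-0.41  0.21 -0.27 -0.03 -1.05  1.61] F [ 1.1  0.2 -1. ] w 0.578
shift [-0.0029  0.0014  0.0965] dist 0.097 turn tz -0.003 (alt 3.139) j6 1.61
shift [-0.007   0.0038  0.1804] dist 0.181 turn tz -0.003 (alt 3.139) j6 1.61
```

View pics/w36.png

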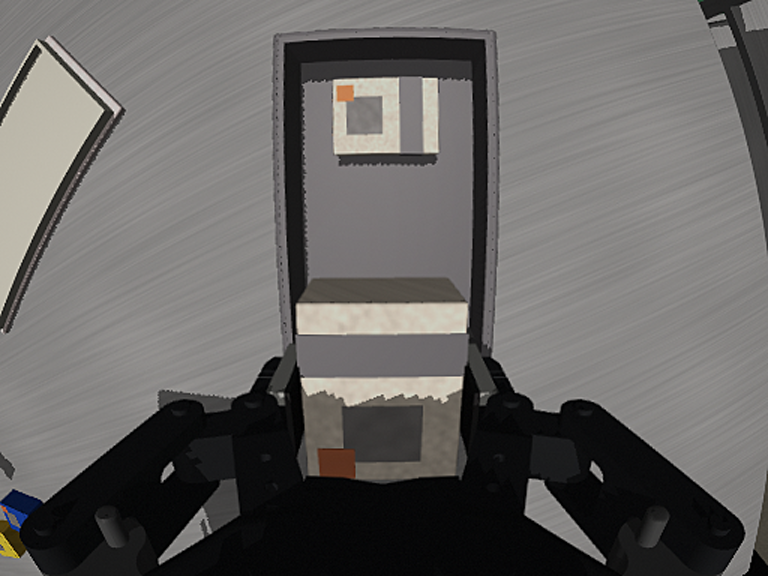

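Emit:
play_rows(rows="1 0.003 0.0014 0.05 0;1 0.001 0.002 0.1 0;1 -0.002 0.003 0.14 0;1 -0.004 0.0038 0.165 0;1 -0.004 0.0038 0.177 0;1 -0.004 0.0038 0.177 0")

```text
clock: 47.45
position: [0.4406, -0.3842, 0.0192]
tool_rot: [-3.064, 0.599, -0.082]
wrist_force: [1.3, 0.3, 0.4]
grip_width: 0.579
```

```bash
python3 - <<'E'
from h import *
info()
E
```

```text
t 47.45 pos [ 0.4406 -0.3842  0.0192] toolx [ 0.925 -0.377  0.048] tooly [-0.376 -0.926 -0.029] tz [ 0.055  0.008 -0.998] j6 [-0.4   0.42 -0.44 -0.05 -0.66  1.62] F [1.3 0.3 0.4] w 0.579
```

Emit:
play_rows(rows="1 0 0 0.003 0;1 0 0 0.003 0;-0.8 0 0 0.003 0;-0.8 0 0 0.003 0;-0.8 0 0 0.003 0;-0.8 0 0 -0.05 0;-0.8 0 0 -0.11 0;-0.8 0 0 -0.17 0")

```text
clock: 48.45
position: [0.4308, -0.3855, 0.1908]
tool_rot: [-3.064, 0.599, -0.081]
wrist_force: [0.8, -0.9, -0.3]
grip_width: 0.902
```

Emit:
play_rows(rows="-0.8 0.03 -0.05 -0.05 0;-0.8 0.05 -0.1 -0.05 0;-0.8 0.05 -0.15 -0.05 0;-0.8 0.05 -0.15 -0.05 0")

```text
clock: 48.95
position: [0.532, -0.263, 0.2477]
tool_rot: [-3.064, 0.593, -0.083]
wrist_force: [0.3, -0.1, -0.4]
grip_width: 0.902
```

```bash
python3 - <<'E'
from h import *
info();snap("wrist","w37",k=1.5);snap("scene","sc37",k=1.5);snap("side","s37",k=1.5)
E
```

```text
t 48.95 pos [ 0.532  -0.263   0.2477] toolx [ 0.926 -0.373  0.048] tooly [-0.372 -0.928 -0.029] tz [ 0.056  0.009 -0.998] j6 [-0.14  0.19 -0.18 -0.02 -1.15  1.34] F [ 0.3 -0.1 -0.4] w 0.902
```

View pics/w37.png

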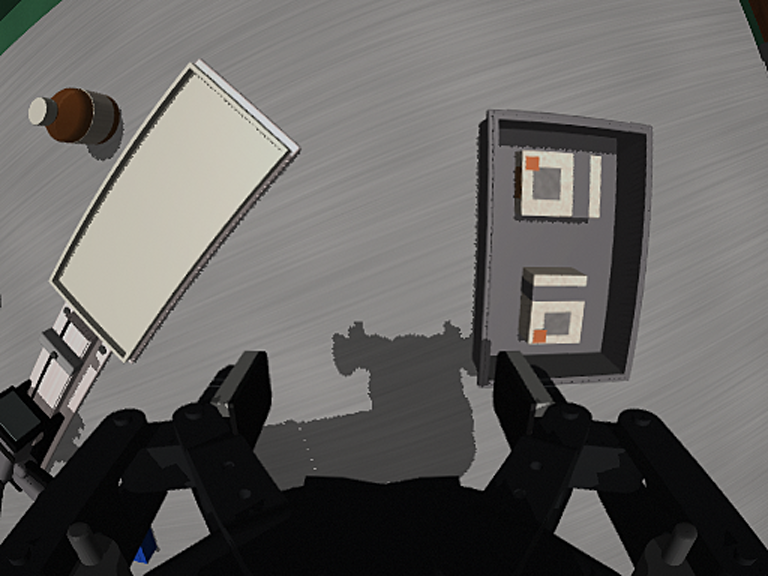

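View pics/sc37.png

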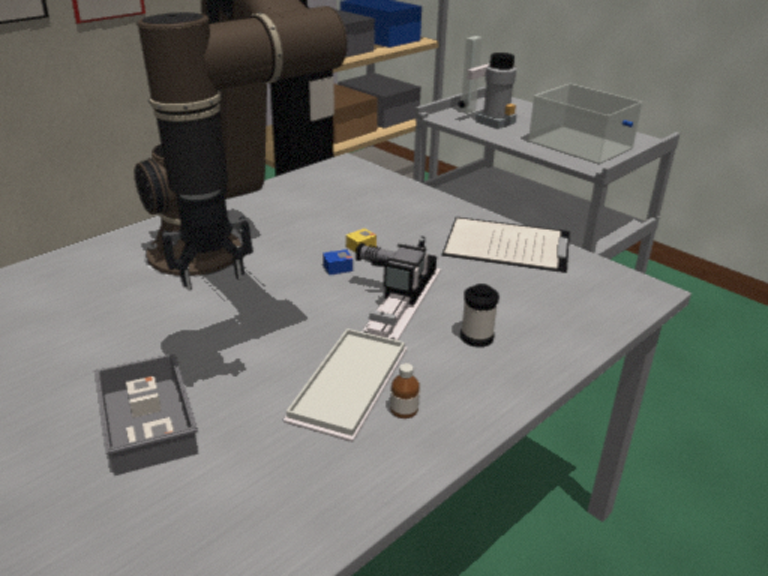

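View pics/s37.png

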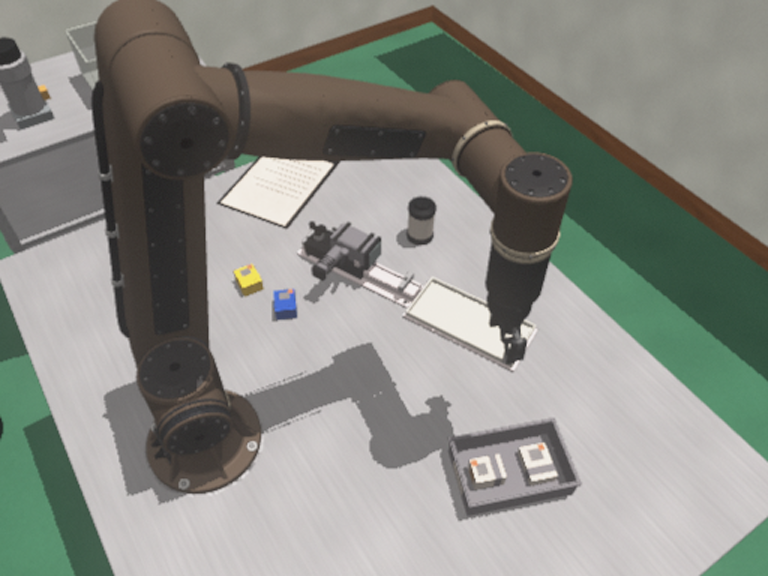

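```bash
python3 - <<'E'
from h import *
s=load("w26");o=lambda u,v:on("wrist",(u/1.5,v/1.5),.1,s)
a,b=o(388,313),o(377,242);print("wing",np.rad2deg(np.arctan2(*(b-a)[1::-1])))
print(sign_off())
E
```

```text
wing -60.059114479766556
the job is handed in; nothing more can be done
None
```

The job is done and handed in at about 49 s on the robot's clock, well inside the 208 s limit; sign-off gives no verdict.

- **Cartons found:** this delivery had two, the square and the flat one. I saw no long carton in any view.
- **Reading:** I freed the knob, slid the carriage until it pressed against the stop, and clamped it. I then put both cartons in the tray and held the trigger fully squeezed for over 2 s. It sprang back when released.
- **Carton knocked aside:** the flat carton was shoved against the tray rim before the squeeze. It stayed flat inside the tray, so I left it there for the reading.
- **Return and stocking:** I freed the knob and ran the carriage back 100.4 mm to the end plate, where it came up against resistance. I clamped it and then moved both cartons into the grey bin.

**Last checks:**
- The pictures show both cartons flat in the bin, the tray empty and the reader at the far end.
- The bottle, canister, clipboard and the blue and yellow look-alikes look untouched.
- Both clampings ended with a sharp torque rise at the end of the thread. The wing then sat within about 2 degrees of where it started.
- I have no direct reading of the knob angle. After the first clamping the wing may have turned back slightly on release, by about 0.1 rad at most, which is still within tight.
- The gripper was tilted about 3 degrees from vertical by the end, with no effect on the placing.

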